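# Clamp a pellet die with a square key

### The job

Take the red-handled square key out of its grey rest, put it fully home in the recessed square socket of the blue clamp, and turn it clockwise (seen from above) until the brass cam holds the pellet die firmly in the V-block. Do not force the key as it goes in, and do not overtighten: stop once the die is firmly held. Leave the key standing in the socket, and keep the hand off the die and the other things on the bench.

Things in the scene. Friction and masses are not known exactly. Their poses are not given: they have to be found in the camera images.
- key: Loose steel key, 0.1 kg. Square shank 12 x 12 mm, its foot tapered to 9 x 9 mm over the last 2.5 mm; collar 22 mm wide, 78 to 84 mm above the foot; flat red handle 46 mm long (key's x), 10 mm thick (key's y), 83 to 113 mm above the foot. Origin at the centre of the foot, z up; the shank's sides are parallel to x and y. Fits the socket in any of four quarter turns.
- key_grip (a point): Middle of the key's red handle, on the key's axis, 98 mm above its foot; the place to grip it, across the 10 mm thickness.
- rest: Fixed grey block, 50 x 50 x 45 mm, with a square hole 13.5 mm wide and 39 mm deep in its top, in which the key stands at the start with its sides along the block's. Origin at the centre of its underside on the bench.
- clamp: Fixed clamp. Aluminium base plate 172 x 84 x 10 mm, from 52 mm behind to 120 mm ahead of the origin along its x; a blue head on a rear wall, top 72 mm above the bench, with a round bore 27 mm wide and 14 mm deep straight down to the socket. Origin on the spindle's axis on the bench, x points from the spindle to the die and the V-block.
- spindle (a joint): Angle of spindle, cam and socket in the clamp, rad; grows clockwise seen from above, stops at 0 and 2.3, stays where left; turning it free takes about 0.16 Nm. The cam is an eccentric brass disc (radius 22 mm, 5 mm off the axis, 20 to 34 mm above the bench) that begins to press the die into the V-block at roughly 0.8 to 1.5, depending on where the V-block was set; then its push grows quickly.
- socket_mouth (a point): Centre of the mouth of the square socket in the spindle's top, at the bottom of the blue head's bore, 56 mm above the bench; turns with the spindle, x and y parallel to the square's sides. 14 mm wide, 22 mm deep: a key that is home has its foot 34 mm and its handle's middle 132 mm above the bench, and about 0.15 rad of play either way.
- the_die: Loose pellet die, dark round body 53 mm across, 35 mm high, 79 mm tall with plunger, 0.62 kg, on the base plate between cam and V-block, top 89 mm above the bench. Origin on its underside, 9 mm from the body's axis. Firmly held: it bears on the V-block with 8 to 45 N (summed over both faces); a torque of 0.36 to 0.54 Nm on the key gives this.
- vblock: Fixed steel V-block, 42 mm high, bolted to the base plate; origin on the base plate at the axis of a die that lies against both faces of the V, x points into the V's bottom, away from the spindle.
- jar_kbr: Bystander: white jar with a red lid, 55 mm wide, 71 mm tall; origin at its underside. To be left alone.
- jar_kcl: Bystander: white jar with a white lid, 45 mm wide, 56 mm tall; origin at its underside. To be left alone.
There are look-alikes about, which are no part of the job. Leave any orange look-alike of the the_die alone.

How it is judged:
By the outcome, as a careful person would: the job done as asked, in the order asked, and still so for the second after the job is handed in, with the robot touching nothing.
It also fails if it takes over 58 s, if anything falls off the work surface, if the arm or the gripper's body presses on something with over 40 N, if the wrist force passes 120 N, or if a joint passes its speed limit or range.

### The arm

A 6-joint arm with a two-finger parallel gripper is mounted at the origin on a cart in front of the work surface, level with it; the furniture and walls round the work are solid. World frame = base frame: x ahead of the robot, y to its left, z up, the work surface at z = 0. Lengths are in m, angles in rad, forces in N, time in s.
With the tool pointing down it reaches from about 0.35 to 0.775 m from the base axis. Payload 7.3 kg.
Tool frame: the origin (TCP) lies midway between the tips of the shut fingers; the grasp point (between the pads) lies 19 mm behind it; z points along the fingers, y is the direction in which the jaws open and shut (so a half turn about z gives the same grasp; the last joint's range is limited). The gripper opens to 92 mm and grips with 3 to 60 N. Pads are 19 mm wide; open, the fingers measure 130 mm over their backs; the gripper's body (75 mm by 190 mm) begins 47 mm behind the grasp point.
Start: joints at [-1.488, 0.342, 1.524, -0, 1.275, -0.146], TCP at [0.119, -0.511, 0.193] pointing down, gripper open.
Joint ranges: [-2.53, 2.53], [-0.77, 2.02], [0.04, 2.7], [-1, 4.14], [0.28, 2.66], [-3.11, 3.11]. Speed limits (rad/s): [2.57, 2.57, 3.14, 3.14, 3.14, 3.14].

### API

Orientations are given as a unit quaternion [x, y, z, w].
In Python, from bench import get_obs, grab_frame, sign_off gives the robot as it stands. The module is installed in compiled form; this text tells all that it offers.
- The arm moves only by the tool carry_out, never from a script. Its argument "deltas" is a list of rows, each an object of numbers: "dx", "dy", "dz": the shift along the world's x, y, z in mm; "wx", "wy", "wz": the turn, a rotation vector about the world's x, y, z in rad. In form: [{"dx": .., "dy": .., "dz": .., "wx": .., "wy": .., "wz": ..}, ...]. A call has exactly 10 rows; each row shifts and turns the commanded pose from where the row before left it; what a row does not reach is not made up. A row lasts 1/10 s, in which the tool goes at most 50 mm and 8.59 degrees, less where a joint would pass 70% of its speed; a pose out of reach is approached as far as the arm can. A call with a gripper value outside its range is refused whole. "jaw" is the opening in per cent of the stroke, from 0 (shut) to 100 (fully open), set as the call begins (left out, the last holds). The fingers move at their own pace and stop on an object; the grip force is fixed at half the most. Time passes only in rows, so rows that do not move let the fingers close, or fill a call up. It gives the time, the measured TCP pose, the force and the opening at its end, in the units of the state.
- get_obs(): the state, without advancing time (a new reading comes with each control period).
- grab_frame(name): name is "scene" or "top"; returns a dict with "color" (384x512x3 uint8, red, green, blue), "range_z" (384x512 float32, m along the optical axis (not along the pixel's ray), 0 where there is no reading), "fx", "fy", "cx", "cy" (pixels), "rvec" (rotation vector, rad) and "tvec" (3), from world to camera coordinates, as OpenCV has them. Camera axes: x right, y down, z forward; pixel columns grow to the right and rows downward; lengths in m; the calibration is good to about 2 mm. A picture is of the moment at which its call begins.
- sign_off(): hands the job in, once; it reports no verdict.
The state is a dict: "t": time; "qpos": joint angles; "qvel": joint speeds; "tau": joint torques, N m; "tool_pos": TCP position; "ee_rot": TCP orientation; "ft_force": force on the tool from outside, world axes, zero at the start; "wrist_torque": the same for the moment, N m; "opening": finger opening in m.
Only numpy, scipy, OpenCV 4.12 (cv2) and the standard library are available. Lean on these libraries where they do the work, as an engineer would, in place of code of your own. Each camera call takes 0.05 s, during which the arm holds its last target.

## Working session

There is one attempt and no reset: what is moved stays moved. The work goes in short steps, Python scripts to look and compute and a tool call to move; the robot and the scene stay as the last step left them, time stands still between calls to the robot, and variables do not carry over. Pictures are saved under pics/ and viewed, and the job is handed in when it is done.

Besides the shell and the picture viewer there is one more tool, called as name([rows], argument=value, ...), one row to a line, values as JSON. carry_out: Moves the arm, as the interface text tells. Its arguments: {"type":"object","properties":{"deltas":{"type":"array","items":{"type":"object","properties":{"dx":{"type":"number"},"dy":{"type":"number"},"dz":{"type":"number"},"wx":{"type":"number"},"wy":{"type":"number"},"wz":{"type":"number"}}}},"jaw":{"type":"number"}},"required":["deltas"]}

```bash
mkdir -p pics
cat > h.py <<'E'
import numpy as np, cv2
from bench import get_obs, grab_frame, sign_off
def grab(name, tag):
    f=grab_frame(name); cv2.imwrite(f'pics/{tag}.png',f['color'][:,:,::-1]); np.savez(f'pics/{tag}.npz',**{k:np.asarray(v) for k,v in f.items()}); return f
def load(tag): return dict(np.load(f'pics/{tag}.npz'))
def cloud(f):
    R=cv2.Rodrigues(np.asarray(f['rvec'],float))[0]; t=np.asarray(f['tvec'],float).reshape(3)
    z=f['range_z'].astype(float); v,u=np.mgrid[:z.shape[0],:z.shape[1]]
    P=np.stack([(u-f['cx'])/f['fx']*z,(v-f['cy'])/f['fy']*z,z],-1)
    W=(P-t)@R; W[z==0]=np.nan; return W
E
python3 - <<'E'
from h import *
print(get_obs())
for n in('scene','top'):
    f=grab(n,n+'0'); print(n,f['fx'],f['cx'],f['cy'],f['rvec'],f['tvec'])
E
```

```text
{'t': 0.0, 'qpos': array([-1.48795825e+00,  3.42683369e-01,  1.52498370e+00, -4.02021251e-05,
        1.27540645e+00, -1.46028244e-01]), 'qvel': array([-0.00051441,  0.00186094,  0.00123231,  0.00175672, -0.00096614,
       -0.00175805]), 'tau': array([ 1.04223553e-03, -4.31238163e+01, -2.44219315e+01,  7.18867988e-02,
        5.59753203e-02, -1.13339490e-04]), 'tool_pos': array([ 0.1190652 , -0.51086207,  0.19207706]), 'ee_rot': array([ 9.93458725e-01,  1.14189373e-01,  4.17362521e-06, -7.40670887e-04]), 'ft_force': array([-1.0162811 ,  0.57796932,  0.06929498]), 'wrist_torque': array([-0.0125462 ,  0.05167463,  0.01147516]), 'opening': 0.09173807701267654}
scene 399.3248680293573 260.71275222826847 187.67570353452902 [ 1.16874316 -2.36565286  0.99229845] [0.27978258 0.38079618 0.73365125]
top 471.4432106828411 255.47125142977248 198.80959900478055 [ 2.10076975 -2.13905445  0.1681865 ] [-0.06244747  0.5426324   1.04093257]
```

View pics/scene0.png

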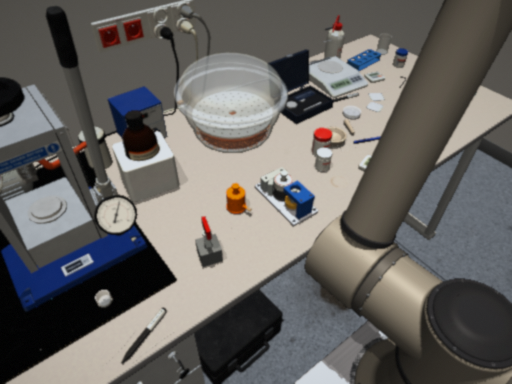

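View pics/top0.png

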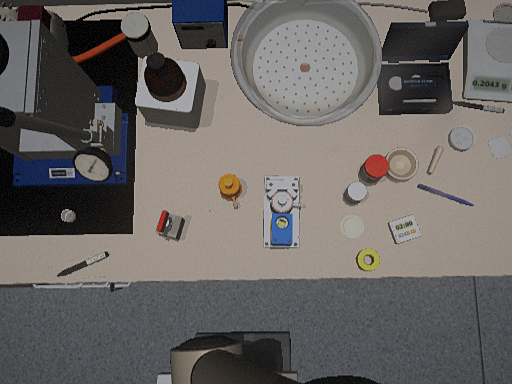

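Key: red handle at top (163,222), in the grey rest at (172,227). The clamp's bore is at top (282,224) and its die at (281,201). Look-alikes: the orange die at (229,187), and other red things, the jar lid (376,165) and the wall sockets. I'll check with close crops.

Run:
```python
from h import *
f=load('top0'); c=f['color'][:,:,::-1]
a=cv2.resize(c[200:250,140:200],None,fx=6.5,fy=6.5,interpolation=cv2.INTER_CUBIC)
b=cv2.resize(c[172:252,255:310],None,fx=6,fy=6,interpolation=cv2.INTER_CUBIC)
h=max(a.shape[0],b.shape[0]); o=np.zeros((h,a.shape[1]+b.shape[1]+10,3),np.uint8)
o[:a.shape[0],:a.shape[1]]=a;o[:b.shape[0],a.shape[1]+10:]=b
cv2.imwrite('pics/crop1.png',o)
W=cloud(f)
for u,v in[(163,222),(172,237),(282,224),(282,240),(281,201),(229,187),(200,240)]: print(u,v,W[v,u].round(4))
g=load('scene0');print(cv2.imwrite('pics/crop2.png',cv2.resize(g['color'][160:275,185:325,::-1],None,fx=5,fy=5,interpolation=cv2.INTER_CUBIC)))
```

```text
163 222 [0.4825 0.1264 0.1154]
172 237 [0.459  0.1246 0.0233]
282 224 [ 0.4837 -0.1325  0.0317]
282 240 [ 0.4429 -0.13    0.0734]
281 201 [ 0.528  -0.1295  0.0883]
229 187 [ 0.5692 -0.0117  0.0537]
200 240 [ 0.4532  0.0625 -0.0021]
True
```

View pics/crop1.png

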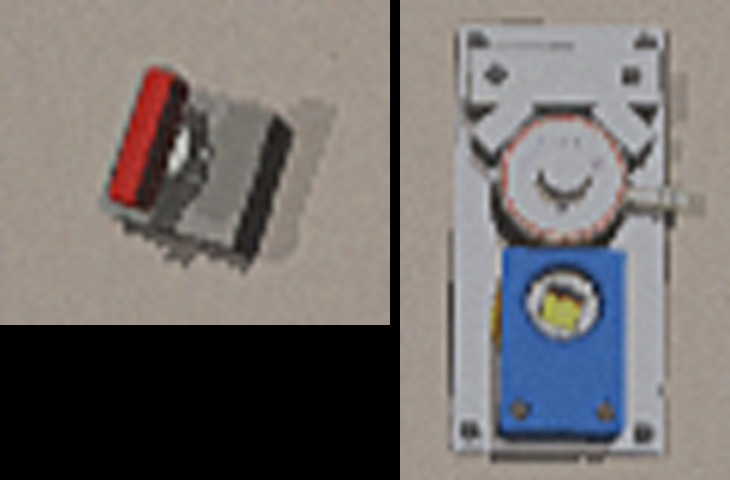

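View pics/crop2.png

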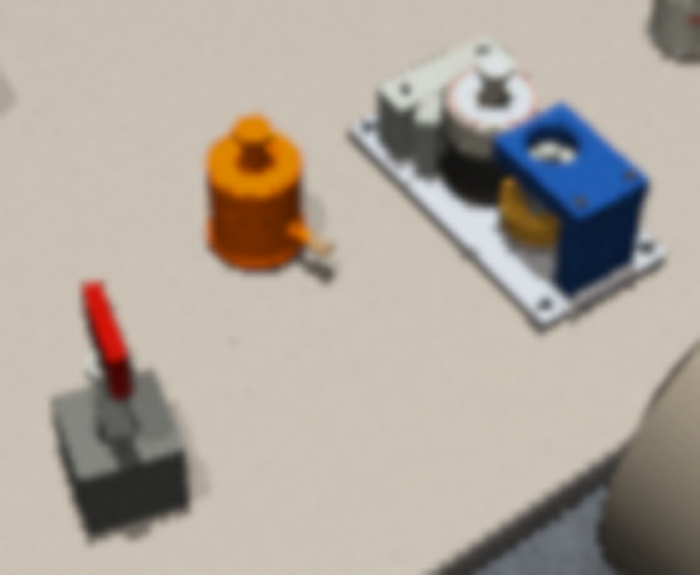

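```bash
cat >> h.py <<'E'
def onplane(f,uv,z):
    uv=np.asarray(uv,float).reshape(-1,2)
    R=cv2.Rodrigues(np.asarray(f['rvec'],float))[0]; t=np.asarray(f['tvec'],float).reshape(3)
    d=np.stack([(uv[:,0]-f['cx'])/f['fx'],(uv[:,1]-f['cy'])/f['fy'],np.ones(len(uv))],-1)@R
    o=-R.T@t
    return (o+d*((z-o[2])/d[:,2])[:,None])[:,:2]
def rect(f,mask,z):
    n,l,s,c=cv2.connectedComponentsWithStats(mask.astype(np.uint8)); k=1+np.argmax(s[1:,4])
    v,u=np.nonzero(l==k); P=onplane(f,np.c_[u,v],z)
    r=cv2.minAreaRect((P*1000).astype(np.float32)); b=cv2.boxPoints(r)
    e=b[1]-b[0],b[2]-b[1]; m=np.cov(P.T); w,V=np.linalg.eigh(m); a=V[:,1]
    return dict(n=len(u),c=np.round(r[0],1),mean=(P.mean(0)*1000).round(1),size=np.round(r[1],1),ang=[round(np.degrees(np.arctan2(x[1],x[0])),1) for x in e],pca=round(np.degrees(np.arctan2(a[1],a[0])),1),uvc=c[k].round(1))
E
python3 - <<'E'
from h import *
for cam in('top0','scene0'):
    f=load(cam); C=f['color'].astype(int); r,g,b=C[...,0],C[...,1],C[...,2]
    W=cloud(f); X,Y,Z=W[...,0],W[...,1],W[...,2]
    print(cam)
    box=lambda x0,x1,y0,y1:(X>x0)&(X<x1)&(Y>y0)&(Y<y1)
    for th in(60,110,150):
      print('handle',rect(f,(r>th)&(g<0.4*r)&(b<0.4*r)&box(.42,.55,.05,.2)&(Z>.07),.119))
    print('blue',rect(f,(b>120)&(b>1.5*r)&box(.35,.55,-.2,-.06),.072))
    hb=(np.abs(Z-.072)<.006)&box(.38,.52,-.2,-.06);print('blueZ',rect(f,hb,.072))
    print('plate',rect(f,(Z>.004)&box(.38,.64,-.2,-.06),.010))
    print('restZ',rect(f,(abs(Z-.045)<.006)&box(.38,.55,.05,.2),.045))
E
```

```text
top0
handle {'n': 87, 'c': array([484.9, 129.7]), 'mean': array([484.8, 129.7]), 'size': array([ 8.8, 44.7]), 'ang': [np.float32(-16.6), np.float32(73.4)], 'pca': np.float64(163.1), 'uvc': array([161.1, 220.8])}
handle {'n': 83, 'c': array([485.3, 129.7]), 'mean': array([485. , 129.8]), 'size': array([ 8.3, 43.8]), 'ang': [np.float32(-17.4), np.float32(72.6)], 'pca': np.float64(163.0), 'uvc': array([161.1, 220.7])}
handle {'n': 69, 'c': array([486. , 129.8]), 'mean': array([486.4, 129.6]), 'size': array([ 7.6, 42.6]), 'ang': [np.float32(-17.4), np.float32(72.6)], 'pca': np.float64(163.0), 'uvc': array([161.2, 220. ])}
blue {'n': 477, 'c': array([ 469.9, -130.8]), 'mean': array([ 465.8, -130.5]), 'size': array([44.8, 67.3]), 'ang': [np.float32(-1.3), np.float32(88.7)], 'pca': np.float64(179.7), 'uvc': array([281.9, 229.8])}
blueZ {'n': 526, 'c': array([ 469.9, -130.8]), 'mean': array([ 467.3, -130.4]), 'size': array([44.8, 67.3]), 'ang': [np.float32(-1.3), np.float32(88.7)], 'pca': np.float64(175.4), 'uvc': array([281.9, 229.1])}
plate {'n': 2523, 'c': array([ 517.9, -135.7]), 'mean':
[... 1128 characters left out ...]
float32(87.8)], 'pca': np.float64(178.8), 'uvc': array([299.5, 192.2])}
blueZ {'n': 350, 'c': array([ 470.1, -127.6]), 'mean': array([ 466.5, -127.3]), 'size': array([49.7, 73.7]), 'ang': [np.float32(-2.2), np.float32(87.8)], 'pca': np.float64(177.0), 'uvc': array([299. , 192.5])}
plate {'n': 1945, 'c': array([ 524.4, -142.5]), 'mean': array([ 521.7, -139.6]), 'size': array([114.7, 191.9]), 'ang': [np.float32(-2.2), np.float32(87.8)], 'pca': np.float64(170.4), 'uvc': array([287. , 195.2])}
restZ {'n': 359, 'c': array([484.9, 131. ]), 'mean': array([483. , 132.4]), 'size': array([50.1, 54.1]), 'ang': [np.float32(-16.8), np.float32(73.2)], 'pca': np.float64(48.0), 'uvc': array([207.9, 245.5])}
```

Run:
```python
from h import *
for cam,(v0,v1,u0,u1) in(('top0',(208,250,268,296)),('scene0',(175,225,280,320))):
    f=load(cam); C=f['color'].astype(int); r,g,b=C[...,0],C[...,1],C[...,2]
    m=((b>1.5*r)&(b>70)).astype(np.uint8); s=np.zeros_like(m); s[v0:v1,u0:u1]=m[v0:v1,u0:u1]
    n,l,st,_=cv2.connectedComponentsWithStats(s); k=1+np.argmax(st[1:,4])
    cs,h=cv2.findContours((l==k).astype(np.uint8),cv2.RETR_CCOMP,cv2.CHAIN_APPROX_NONE)
    for c,hh in zip(cs,h[0]):
        if hh[3]>=0:
            P=onplane(f,c.reshape(-1,2),.072)*1000
            (x,y),(a,bb),t=cv2.fitEllipse(P.astype(np.float32)) if len(P)>5 else ((0,0),(0,0),0)
            q=cv2.minEnclosingCircle(P.astype(np.float32)); print(cam,len(P),x,y,a,bb,t,q)
f=load('top0'); cv2.imwrite('pics/crop3.png',cv2.resize(f['color'][212:236,272:292,::-1],None,fx=24,fy=24,interpolation=cv2.INTER_NEAREST))
g=load('scene0'); cv2.imwrite('pics/crop4.png',cv2.resize(g['color'][178:202,284:310,::-1],None,fx=24,fy=24,interpolation=cv2.INTER_NEAREST))
W=cloud(f); print((W[216:231,276:289,2]*1000).round(0))
```

```text
top0 11 442.4660339355469 -145.236328125 8.56191635131836 9.998578071594238 133.34490966796875 ((442.7247314453125, -145.5034637451172), 4.947852611541748)
top0 10 443.33740234375 -112.88062286376953 8.759377479553223 9.04549789428711 83.8624038696289 ((443.35150146484375, -112.65739440917969), 4.808745861053467)
top0 36 483.4449157714844 -130.5624542236328 29.279943466186523 29.55567741394043 136.8850860595703 ((483.3048400878906, -130.2342529296875), 15.781248092651367)
scene0 25 481.6498107910156 -127.75952911376953 24.970245361328125 26.330060958862305 140.75634765625 ((481.50445556640625, -127.8733139038086), 14.031332015991211)
[[71. 70. 69. 69. 65. 66. 63. 67. 66. 70. 70. 70. 68.]
 [71. 70. 70. 55. 57. 58. 58. 57. 33. 65. 71. 67. 74.]
 [70. 69. 53. 58. 55. 55. 52. 58. 56. 54. 62. 69. 70.]
 [70. 58. 54. 55. 44. 52. 53. 57. 53. 56. 58. 68. 74.]
 [58. 53. 54. 58. 33. 36. 42. 48. 56. 58. 56. 55. 71.]
 [55. 53. 53. 33. 36. 32. 32. 33. 42. 42. 57. 60. 67.]
 [56. 52. 53. 34. 30. 30. 31. 36. 32. 54. 55. 55. 68.]
 [54. 55. 47. 34. 34. 31. 29. 35. 33. 54. 54. 55. 68.]
 [69. 56. 32. 32. 30. 35. 32. 35. 34. 56. 56. 57. 69.]
 [72. 55. 57. 55. 37. 35. 35. 34. 54. 59. 54. 68. 73.]
 [77. 68. 55. 58. 58. 54. 52. 34. nan 58. 70. 72. 70.]
 [72. 73. 73. 72. 55. 56. 57. 55. 70. 70. 72. 71. 74.]
 [72. 72. 71. 72. 71. 70. 69. 71. 67. 74. 74. 70. 72.]
 [70. 73. 71. 72. 75. 71. 70. 70. 74. 75. 73. 73. 71.]
 [73. 70. 68. 69. 73. 70. 70. 72. 71. 72. 72. 72. 71.]]
```

View pics/crop3.png

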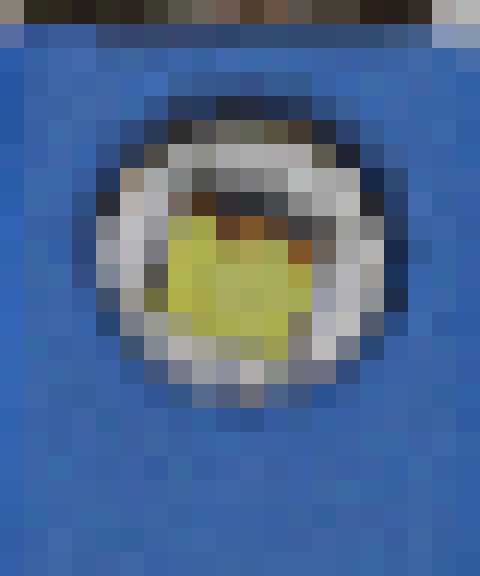

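View pics/crop4.png

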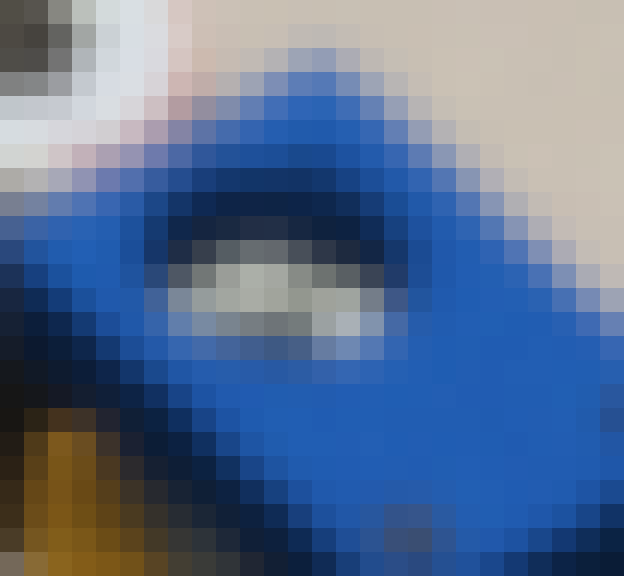

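Run:
```python
from h import *
from scipy.optimize import minimize
f=load('top0'); C=f['color'].astype(float)
Z=cloud(f)[...,2]*1000
# bright-ish collar vs hole: colour saturation/brightness classification at 56mm
v,u=np.mgrid[214:231,275:290]
col=C[214:231,275:290]; mn=col.min(2)
P=onplane(f,np.c_[u.ravel(),v.ravel()],.056)*1000
inn=(mn.ravel()<115)
# render model: within bore visible ring -> fit square of 14 maximizing separation
score=np.clip((150-mn.ravel())/60,0,1)
bc=np.array([483.,-130.3])
best=[]
d=np.hypot(*(P-bc).T)
sel=d<11.3
zz=Z[214:231,275:290].ravel(); sz=np.clip((54-zz)/14,0,1)
for nm,s in(('col',score),('z',np.nan_to_num(sz,nan=.5))):
  res=[]
  for a in np.radians(np.arange(-45,45,1.)):
    for x in np.arange(478,489,.5):
      for y in np.arange(-136,-124,.5):
        q=P-[x,y]; c,sn=np.cos(a),np.sin(a)
        A=np.abs(c*q[:,0]+sn*q[:,1]);B=np.abs(-sn*q[:,0]+c*q[:,1])
        m=np.clip((7-np.maximum(A,B))/2.2+.5,0,1)
        res.append((((m-s)[sel]**2).sum(),np.degrees(a),x,y))
  res.sort(); print(nm,res[:6])
```

```text
col [(np.float64(3.867904514620827), np.float64(-24.000000000000004), np.float64(484.0), np.float64(-130.5)), (np.float64(3.871165775571796), np.float64(-25.0), np.float64(484.0), np.float64(-130.5)), (np.float64(3.9062008187502992), np.float64(-26.0), np.float64(484.0), np.float64(-130.5)), (np.float64(3.911277286590895), np.float64(-23.0), np.float64(484.0), np.float64(-130.5)), (np.float64(3.9362717960208764), np.float64(-22.0), np.float64(484.0), np.float64(-130.5)), (np.float64(3.975999219546438), np.float64(-27.0), np.float64(484.0), np.float64(-130.5))]
z [(np.float64(1.6082060071391975), np.float64(-21.0), np.float64(484.0), np.float64(-130.5)), (np.float64(1.6285809146741252), np.float64(-22.0), np.float64(484.0), np.float64(-130.5)), (np.float64(1.6345694983352956), np.float64(-20.0), np.float64(484.0), np.float64(-130.5)), (np.float64(1.673959127257859), np.float64(-23.0), np.float64(484.0), np.float64(-130.5)), (np.float64(1.7086938487382162), np.float64(-19.0), np.float64(484.0), np.float64(-130.5)), (np.float64(1.7438885055143585), np.float64(-24.000000000000004), np.float64(484.0), np.float64(-130.5))]
```

Run:
```python
from h import *
for cam in('top0','scene0'):
    W=cloud(load(cam)); X,Y,Z=W[...,0],W[...,1],W[...,2]
    print(cam)
    for x0 in np.arange(.25,.75,.05):
        row=[]
        for y0 in np.arange(-.35,.4,.05):
            m=(X>=x0)&(X<x0+.05)&(Y>=y0)&(Y<y0+.05)&(Z<1)
            row.append(int(np.nanpercentile(Z[m],98)*1000) if m.sum()>3 else -1)
        print(round(x0,2),row)
```

```text
top0
0.25 [-791, -792, -791, 715, 706, -790, 257, 261, -785, -790, -791, -788, -791, -789, -790]
0.3 [-791, -792, -791, -790, -790, -789, -790, -789, -789, -790, -790, -788, -87, -89, -122]
0.35 [21, 3, 3, 3, 3, 3, 3, 3, 3, 3, 4, 3, 3, 12, 13]
0.4 [21, 3, 3, 12, 74, 11, 3, 3, 3, 4, 4, 3, 14, 15, 4]
0.45 [3, 4, 3, 73, 74, 12, 3, 3, 3, 120, 44, 13, 13, 14, 14]
0.5 [57, 55, 4, 67, 90, 12, 24, 3, 4, 118, 4, 14, 14, 14, 34]
0.55 [72, 56, 3, 54, 67, 51, 80, 58, 4, 4, 3, 148, 525, 130, 34]
0.6 [73, 3, 3, 9, 10, 5, 5, 3, 3, 3, 4, 167, 433, 358, 113]
0.65 [3, 153, 164, 173, 160, 3, 3, 4, 4, 3, 3, 163, 350, 359, 359]
0.7 [158, 206, 218, 220, 215, 193, 4, 3, 113, 114, 111, 84, 350, 410, 359]
scene0
0.25 [-1, -1, -1, -1, -1, -1, -1, 261, -1, -1, -1, -1, -1, -1, -1]
0.3 [-792, -794, -791, -794, -795, -793, -796, -1, -1, -1, -1, -1, -88, -86, -1]
0.35 [-793, -793, 1, 1, 1, 1, 1, 2, 1, 2, 1, 1, 1, 9, 12]
0.4 [1, 1, 2, 13, 72, 10, 2, 1, 1, 1, 2, 2, 13, 14, 2]
0.45 [1, 1, 1, 71, 73, 10, 1, 1, 1, 118, 44, 11, 12, 12, 12]
0.5 [55, 54, 2, 65, 89, 10, 22, 1, 1, 117, 1, 12, 12, 12, 33]
0.55 [70, 55, 2, 53, 65, 49, 78, 56, 2, 1, 2, 149, 574, 129, 32]
0.6 [71, 2, 1, 1, 2, 2, 1, 2, 1, 1, 2, 167, 394, 355, 356]
0.65 [2, 146, 164, 169, 159, 2, 2, 2, 2, 2, 2, 167, 351, 403, 410]
0.7 [156, 203, 216, 219, 212, 194, 2, 2, 113, 113, 109, 2, 352, 411, 411]
```

carry_out([
  {"dx": 30, "dy": 26, "dz": 4, "wz": 0.13},
  {"dx": 30, "dy": 26, "dz": 4, "wz": 0.13},
  {"dx": 30, "dy": 26, "dz": 4, "wz": 0.13},
  {"dx": 30, "dy": 26, "dz": 4, "wz": 0.13},
  {"dx": 30, "dy": 26, "dz": 4, "wz": 0.13},
  {"dx": 30, "dy": 26, "dz": 4, "wz": 0.13},
  {"dx": 30, "dy": 26, "dz": 4, "wz": 0.13},
  {"dx": 30, "dy": 26, "dz": 4, "wz": 0.13},
  {"dx": 30, "dy": 26, "dz": 4, "wz": 0.13},
  {"dx": 30, "dy": 26, "dz": 4, "wz": 0.13},
], jaw=100)

```text
validation failed for argument at $.de...
```

Run:
```python
from h import *
for cam in('top0','scene0'):
    W=cloud(load(cam)).reshape(-1,3); W=W[(W[:,2]>.11)&(W[:,0]>.3)&(W[:,1]>.0)&(W[:,1]<.5)]
    q=W[:,:2]-[.485,.13]; a=np.radians(73)
    A=np.abs(q@[np.cos(a),np.sin(a)]);B=np.abs(q@[-np.sin(a),np.cos(a)])
    for L,S,n in((A,B,'long y'),(B,A,'long x')):
        d=np.hypot(np.maximum(L-.095,0),np.maximum(S-.0375,0)); ok=np.hypot(q[:,0],q[:,1])>.035
        i=np.argsort(np.where(ok,d,9))[:4]; print(cam,n,d[i].round(3),W[i].round(3).tolist())
```

```text
top0 long y [0.047 0.047 0.048 0.048] [[0.585, 0.24, 0.132], [0.583, 0.242, 0.131], [0.587, 0.238, 0.13], [0.589, 0.237, 0.134]]
top0 long x [0.094 0.094 0.095 0.095] [[0.595, 0.234, 0.145], [0.595, 0.234, 0.136], [0.599, 0.233, 0.147], [0.594, 0.235, 0.148]]
scene0 long y [0.048 0.048 0.048 0.049] [[0.585, 0.241, 0.132], [0.584, 0.242, 0.13], [0.584, 0.243, 0.125], [0.587, 0.24, 0.133]]
scene0 long x [0.095 0.095 0.095 0.096] [[0.596, 0.234, 0.14], [0.594, 0.235, 0.14], [0.591, 0.237, 0.14], [0.6, 0.234, 0.143]]
```

carry_out([
  {"dx": 30, "dy": 26, "dz": 4, "wx": 0, "wy": 0, "wz": 0.13},
  {"dx": 30, "dy": 26, "dz": 4, "wx": 0, "wy": 0, "wz": 0.13},
  {"dx": 30, "dy": 26, "dz": 4, "wx": 0, "wy": 0, "wz": 0.13},
  {"dx": 30, "dy": 26, "dz": 4, "wx": 0, "wy": 0, "wz": 0.13},
  {"dx": 30, "dy": 26, "dz": 4, "wx": 0, "wy": 0, "wz": 0.13},
  {"dx": 30, "dy": 26, "dz": 4, "wx": 0, "wy": 0, "wz": 0.13},
  {"dx": 30, "dy": 26, "dz": 4, "wx": 0, "wy": 0, "wz": 0.13},
  {"dx": 30, "dy": 26, "dz": 4, "wx": 0, "wy": 0, "wz": 0.13},
  {"dx": 30, "dy": 26, "dz": 4, "wx": 0, "wy": 0, "wz": 0.13},
  {"dx": 30, "dy": 26, "dz": 4, "wx": 0, "wy": 0, "wz": 0.13},
], jaw=100)

```text
t: 1.1
tool_pos: [0.42, -0.2499, 0.2327]
ee_rot: [0.72, 0.694, -0.0, -0.0]
ft_force: [0.5, -0.0, 0.7]
opening: 0.092
```

carry_out([
  {"dx": 6.5, "dy": 38, "dz": -4, "wx": 0, "wy": 0, "wz": 0.1315},
  {"dx": 6.5, "dy": 38, "dz": -4, "wx": 0, "wy": 0, "wz": 0.1315},
  {"dx": 6.5, "dy": 38, "dz": -4, "wx": 0, "wy": 0, "wz": 0.1315},
  {"dx": 6.5, "dy": 38, "dz": -4, "wx": 0, "wy": 0, "wz": 0.1315},
  {"dx": 6.5, "dy": 38, "dz": -4, "wx": 0, "wy": 0, "wz": 0.1315},
  {"dx": 6.5, "dy": 38, "dz": -4, "wx": 0, "wy": 0, "wz": 0.1315},
  {"dx": 6.5, "dy": 38, "dz": -4, "wx": 0, "wy": 0, "wz": 0.1315},
  {"dx": 6.5, "dy": 38, "dz": -4, "wx": 0, "wy": 0, "wz": 0.1315},
  {"dx": 6.5, "dy": 38, "dz": -4, "wx": 0, "wy": 0, "wz": 0.1315},
  {"dx": 6.5, "dy": 38, "dz": -4, "wx": 0, "wy": 0, "wz": 0.1315},
])

```text
t: 2.1
tool_pos: [0.4839, 0.1303, 0.1923]
ee_rot: [0.146, 0.989, -0.0, -0.0]
ft_force: [0.9, -0.2, 0.5]
opening: 0.0919
```

Run:
```python
from h import *
from scipy.spatial.transform import Rotation as R
o=get_obs(); print(o['tool_pos'],o['qpos'],R.from_quat(o['ee_rot']).as_matrix().round(3))
f=grab('scene','s1'); cv2.imwrite('pics/s1c.png',cv2.resize(f['color'][100:300,120:320,::-1],None,fx=3,fy=3))
grab('top','t1'); cv2.imwrite('pics/t1c.png',cv2.resize(load('t1')['color'][150:300,90:300,::-1],None,fx=3,fy=3))
```

```text
[0.483885   0.13027802 0.19231172] [ 1.09935584e-01  2.99035161e-01  1.58798630e+00  7.36000921e-06
  1.25509883e+00 -1.16858951e+00] [[-0.958  0.288 -0.001]
 [ 0.288  0.958 -0.   ]
 [ 0.    -0.    -1.   ]]
```

View pics/s1c.png

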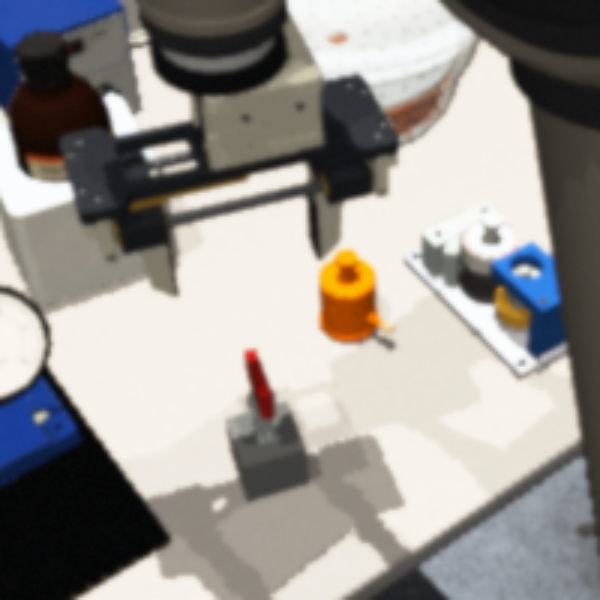

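View pics/t1c.png

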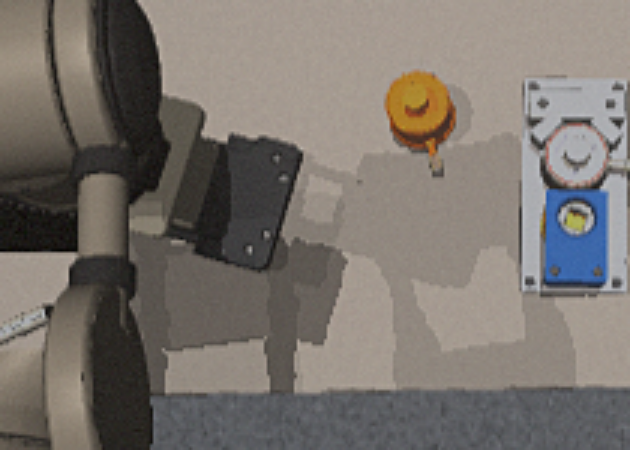

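Run:
```python
from h import *
f=load('s1'); print(onplane(f,[[120+175/3,100+292/3],[120+322/3,100+258/3]],.192)*1000)
```

```text
[[521.82743691 165.41296689]
 [489.27361319  67.27635527]]
```

Run:
```python
from h import *
f=load('s1'); W=cloud(f); R=cv2.Rodrigues(f['rvec'])[0]; print(-R.T@f['tvec'].ravel())
cv2.imwrite('pics/s1d.png',cv2.resize(f['color'][150:205,150:245,::-1],None,fx=8,fy=8,interpolation=cv2.INTER_NEAREST))
for v in range(188,200,2): print(v,[tuple((W[v,u]*1000).round(0)) for u in (176,177,178)])
for v in range(178,189,2): print(v,[tuple((W[v,u]*1000).round(0)) for u in (226,227,228)])
```

```text
[-0.01647628  0.38537279  0.78278   ]
188 [(np.float64(489.0), np.float64(180.0), np.float64(254.0)), (np.float64(489.0), np.float64(178.0), np.float64(252.0)), (np.float64(729.0), np.float64(77.0), np.float64(-0.0))]
190 [(np.float64(489.0), np.float64(181.0), np.float64(249.0)), (np.float64(490.0), np.float64(178.0), np.float64(247.0)), (np.float64(720.0), np.float64(82.0), np.float64(2.0))]
192 [(np.float64(488.0), np.float64(182.0), np.float64(245.0)), (np.float64(489.0), np.float64(179.0), np.float64(243.0)), (np.float64(490.0), np.float64(177.0), np.float64(240.0))]
194 [(np.float64(490.0), np.float64(182.0), np.float64(238.0)), (np.float64(490.0), np.float64(180.0), np.float64(237.0)), (np.float64(488.0), np.float64(179.0), np.float64(238.0))]
196 [(np.float64(490.0), np.float64(183.0), np.float64(233.0)), (np.float64(487.0), np.float64(182.0), np.float64(235.0)), (np.float64(489.0), np.float64(179.0), np.float64(231.0))]
198 [(np.float64(491.0), np.float64(183.0), np.float64(227.0)), (np.float64(490.0), np.float64(181.0), np.float64(227.0)), (np.float64(489.0), np.float64(180
[... 396 characters left out ...]
t64(463.0), np.float64(86.0), np.float64(235.0)), (np.float64(460.0), np.float64(86.0), np.float64(237.0)), (np.float64(459.0), np.float64(84.0), np.float64(237.0))]
184 [(np.float64(463.0), np.float64(87.0), np.float64(230.0)), (np.float64(460.0), np.float64(86.0), np.float64(231.0)), (np.float64(461.0), np.float64(84.0), np.float64(230.0))]
186 [(np.float64(658.0), np.float64(-35.0), np.float64(-3.0)), (np.float64(460.0), np.float64(86.0), np.float64(227.0)), (np.float64(653.0), np.float64(-38.0), np.float64(-0.0))]
188 [(np.float64(648.0), np.float64(-28.0), np.float64(1.0)), (np.float64(649.0), np.float64(-32.0), np.float64(-2.0)), (np.float64(599.0), np.float64(-3.0), np.float64(55.0))]
```

View pics/s1d.png

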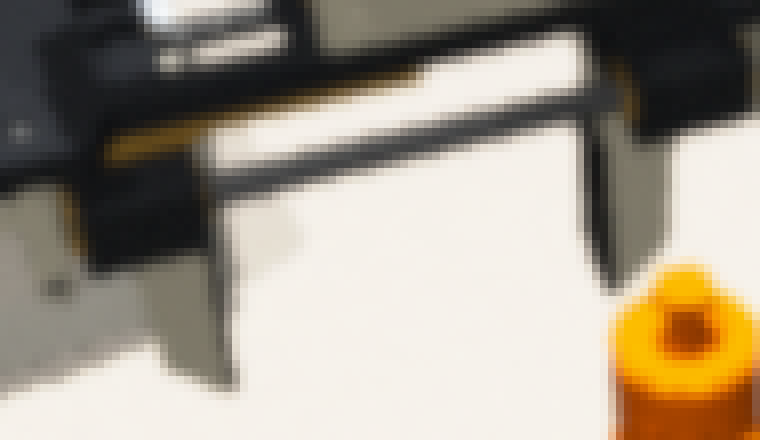

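The fingertips of the open gripper appear about 34 mm above the TCP, so I'll check in free air where they go when nearly shut.

carry_out([
  {"dx": 0, "dy": 0, "dz": 0, "wx": 0, "wy": 0, "wz": 0},
  {"dx": 0, "dy": 0, "dz": 0, "wx": 0, "wy": 0, "wz": 0},
  {"dx": 0, "dy": 0, "dz": 0, "wx": 0, "wy": 0, "wz": 0},
  {"dx": 0, "dy": 0, "dz": 0, "wx": 0, "wy": 0, "wz": 0},
  {"dx": 0, "dy": 0, "dz": 0, "wx": 0, "wy": 0, "wz": 0},
  {"dx": 0, "dy": 0, "dz": 0, "wx": 0, "wy": 0, "wz": 0},
  {"dx": 0, "dy": 0, "dz": 0, "wx": 0, "wy": 0, "wz": 0},
  {"dx": 0, "dy": 0, "dz": 0, "wx": 0, "wy": 0, "wz": 0},
  {"dx": 0, "dy": 0, "dz": 0, "wx": 0, "wy": 0, "wz": 0},
  {"dx": 0, "dy": 0, "dz": 0, "wx": 0, "wy": 0, "wz": 0},
], jaw=35)

```text
t: 3.2
tool_pos: [0.4841, 0.1287, 0.1927]
ee_rot: [0.148, 0.989, 0.0, 0.0]
ft_force: [0.2, 0.2, 0.3]
opening: 0.032
```

Run:
```python
from h import *
o=get_obs(); print(o['tool_pos'],o['opening'])
f=grab('scene','s2'); cv2.imwrite('pics/s2d.png',cv2.resize(f['color'][145:225,150:250,::-1],None,fx=7,fy=7,interpolation=cv2.INTER_NEAREST))
W=cloud(f)
m=(W[...,0]>.44)&(W[...,0]<.53)&(W[...,1]>.06)&(W[...,1]<.21)&(W[...,2]>.13)&(W[...,2]<.26)
v,u=np.nonzero(m); i=np.argsort(W[m][:,2])[:15]; print(np.c_[u,v][i].tolist()); print((W[m][i]*1000).round(0))
```

```text
[0.48409423 0.12869638 0.19273244] 0.031950815013756524
[[212, 189], [194, 194], [209, 184], [193, 194], [194, 193], [214, 188], [213, 189], [212, 188], [210, 186], [194, 192], [195, 193], [192, 193], [193, 193], [209, 183], [211, 188]]
[[473. 114. 225.]
 [481. 149. 225.]
 [487. 111. 225.]
 [481. 151. 226.]
 [482. 148. 227.]
 [470. 111. 228.]
 [468. 114. 228.]
 [471. 114. 228.]
 [478. 114. 229.]
 [483. 148. 229.]
 [479. 148. 229.]
 [482. 153. 230.]
 [480. 151. 230.]
 [485. 112. 230.]
 [471. 116. 230.]]
```

View pics/s2d.png

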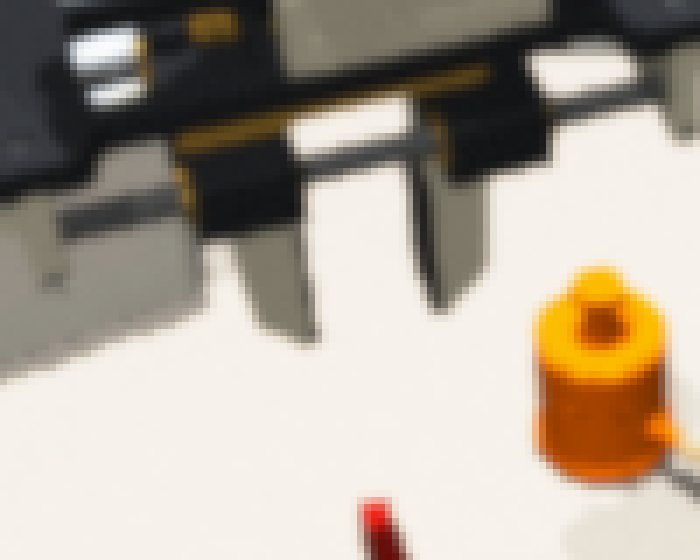

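Fingers shut parallel, and their visible tips stay about 33 mm above the reported TCP at both openings, which doesn't match the description. I'll descend to TCP z≈0.0925, which is safe under either reading, and look before closing.

carry_out([
  {"dx": 1, "dy": 1, "dz": -15, "wx": 0, "wy": 0, "wz": 0},
  {"dx": 0, "dy": 0, "dz": -15, "wx": 0, "wy": 0, "wz": 0},
  {"dx": 0, "dy": 0, "dz": -15, "wx": 0, "wy": 0, "wz": 0},
  {"dx": 0, "dy": 0, "dz": -15, "wx": 0, "wy": 0, "wz": 0},
  {"dx": 0, "dy": 0, "dz": -10, "wx": 0, "wy": 0, "wz": 0},
  {"dx": 0, "dy": 0, "dz": -10, "wx": 0, "wy": 0, "wz": 0},
  {"dx": 0, "dy": 0, "dz": -10, "wx": 0, "wy": 0, "wz": 0},
  {"dx": 0, "dy": 0, "dz": -10, "wx": 0, "wy": 0, "wz": 0},
  {"dx": 0, "dy": 0, "dz": 0, "wx": 0, "wy": 0, "wz": 0},
  {"dx": 0, "dy": 0, "dz": 0, "wx": 0, "wy": 0, "wz": 0},
])

```text
t: 4.25
tool_pos: [0.4852, 0.1297, 0.0927]
ee_rot: [0.148, 0.989, 0.0, -0.0]
ft_force: [-0.9, -0.3, -0.2]
opening: 0.032
```

Run:
```python
from h import *
o=get_obs(); print(o['tool_pos'],o['opening'],o['ft_force'])
f=grab('scene','s3'); cv2.imwrite('pics/s3d.png',cv2.resize(f['color'][185:275,155:255,::-1],None,fx=6.5,fy=6.5,interpolation=cv2.INTER_NEAREST))
W=cloud(f)
m=(W[...,0]>.44)&(W[...,0]<.53)&(W[...,1]>.06)&(W[...,1]<.21)&(W[...,2]>.07)&(W[...,2]<.26)&(f['color'][...,0]<1.5*f['color'][...,1])
v,u=np.nonzero(m); i=np.argsort(W[m][:,2])[:25]; print(np.c_[u,v][i].tolist()); print((W[m][i]*1000).round(0).tolist())
```

```text
[0.48517342 0.12968321 0.09273618] 0.032049720704479916 [-0.91672734 -0.32874172 -0.18442257]
[[205, 239], [206, 239], [206, 238], [205, 238], [205, 237], [203, 236], [211, 234], [204, 236], [202, 234], [203, 230], [211, 231], [204, 235], [202, 232], [205, 235], [205, 236], [211, 233], [203, 233], [203, 232], [204, 233], [202, 233], [203, 234], [202, 231], [211, 232], [203, 231], [204, 232]]
[[483.0, 137.0, 72.0], [481.0, 136.0, 73.0], [482.0, 135.0, 76.0], [483.0, 137.0, 76.0], [484.0, 136.0, 78.0], [485.0, 140.0, 84.0], [479.0, 124.0, 84.0], [483.0, 139.0, 85.0], [489.0, 140.0, 87.0], [497.0, 132.0, 87.0], [484.0, 120.0, 87.0], [483.0, 138.0, 87.0], [493.0, 137.0, 87.0], [482.0, 137.0, 88.0], [480.0, 138.0, 88.0], [478.0, 123.0, 88.0], [489.0, 137.0, 88.0], [491.0, 136.0, 89.0], [487.0, 136.0, 89.0], [490.0, 139.0, 89.0], [486.0, 139.0, 89.0], [494.0, 137.0, 89.0], [480.0, 122.0, 89.0], [493.0, 135.0, 89.0], [489.0, 135.0, 89.0]]
```

View pics/s3d.png

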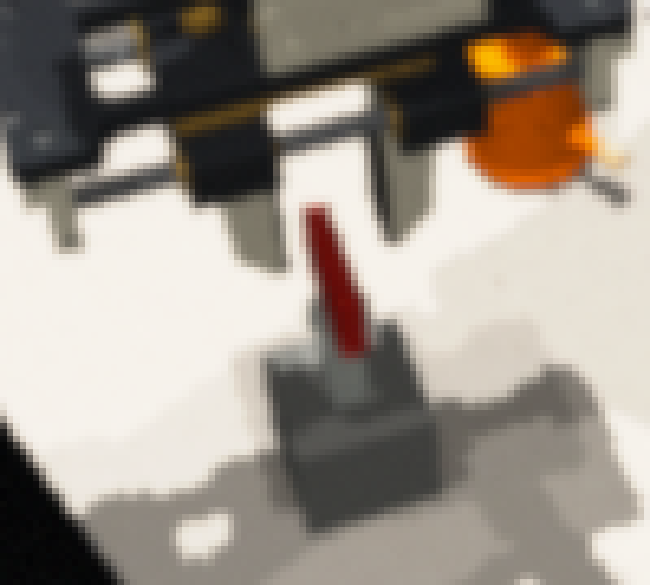

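The fingertips sit at z≈0.126, just above the handle top at (204,217), so the real tips are about 33 mm above the reported TCP. A further 32 mm down keeps the tips clear of the collar and rest under either reading.

carry_out([
  {"dx": 0, "dy": 0, "dz": -8, "wx": 0, "wy": 0, "wz": 0},
  {"dx": 0, "dy": 0, "dz": -8, "wx": 0, "wy": 0, "wz": 0},
  {"dx": 0, "dy": 0, "dz": -8, "wx": 0, "wy": 0, "wz": 0},
  {"dx": 0, "dy": 0, "dz": -8, "wx": 0, "wy": 0, "wz": 0},
  {"dx": 0, "dy": 0, "dz": 0, "wx": 0, "wy": 0, "wz": 0},
  {"dx": 0, "dy": 0, "dz": 0, "wx": 0, "wy": 0, "wz": 0},
  {"dx": 0, "dy": 0, "dz": 0, "wx": 0, "wy": 0, "wz": 0},
  {"dx": 0, "dy": 0, "dz": 0, "wx": 0, "wy": 0, "wz": 0},
  {"dx": 0, "dy": 0, "dz": 0, "wx": 0, "wy": 0, "wz": 0},
  {"dx": 0, "dy": 0, "dz": 0, "wx": 0, "wy": 0, "wz": 0},
])

```text
t: 5.3
tool_pos: [0.4852, 0.1297, 0.061]
ee_rot: [0.148, 0.989, 0.0, 0.0]
ft_force: [0.3, -0.3, 0.3]
opening: 0.0321
```

Run:
```python
from h import *
o=get_obs(); print(o['tool_pos'],o['opening'],o['ft_force'])
f=grab('scene','s4'); cv2.imwrite('pics/s4d.png',cv2.resize(f['color'][195:275,155:255,::-1],None,fx=6.5,fy=6.5,interpolation=cv2.INTER_NEAREST))
```

```text
[0.48521937 0.12967345 0.06095589] 0.03213924604139838 [ 0.34901258 -0.33432029  0.28838192]
```

View pics/s4d.png

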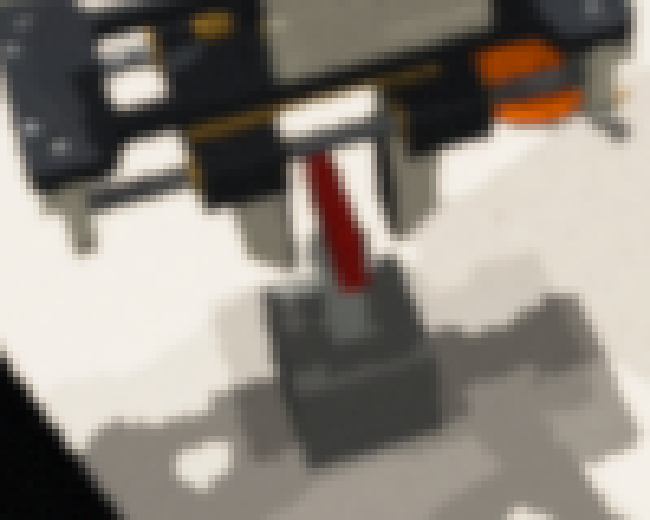

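Handle is between the fingers, no contact. Closing.

carry_out([
  {"dx": 0, "dy": 0, "dz": 0, "wx": 0, "wy": 0, "wz": 0},
  {"dx": 0, "dy": 0, "dz": 0, "wx": 0, "wy": 0, "wz": 0},
  {"dx": 0, "dy": 0, "dz": 0, "wx": 0, "wy": 0, "wz": 0},
  {"dx": 0, "dy": 0, "dz": 0, "wx": 0, "wy": 0, "wz": 0},
  {"dx": 0, "dy": 0, "dz": 0, "wx": 0, "wy": 0, "wz": 0},
  {"dx": 0, "dy": 0, "dz": 0, "wx": 0, "wy": 0, "wz": 0},
  {"dx": 0, "dy": 0, "dz": 0, "wx": 0, "wy": 0, "wz": 0},
  {"dx": 0, "dy": 0, "dz": 0, "wx": 0, "wy": 0, "wz": 0},
  {"dx": 0, "dy": 0, "dz": 0, "wx": 0, "wy": 0, "wz": 0},
  {"dx": 0, "dy": 0, "dz": 0, "wx": 0, "wy": 0, "wz": 0},
], jaw=0)

```text
t: 6.35
tool_pos: [0.4851, 0.1297, 0.0607]
ee_rot: [0.148, 0.989, 0.0, 0.0]
ft_force: [-0.5, -0.6, -0.1]
opening: 0.0101
```

Run:
```python
from h import *
o=get_obs(); print(o['tool_pos'],o['opening'],o['ft_force'],o['wrist_torque'])
```

```text
[0.48509934 0.129677   0.06074848] 0.010106053663194359 [-0.54590904 -0.57625018 -0.1105858 ] [-0.00880558 -0.17553758  0.01431197]
```

carry_out([
  {"dx": 0, "dy": 0, "dz": 4, "wx": 0, "wy": 0, "wz": 0},
  {"dx": 0, "dy": 0, "dz": 8, "wx": 0, "wy": 0, "wz": 0},
  {"dx": 0, "dy": 0, "dz": 10, "wx": 0, "wy": 0, "wz": 0},
  {"dx": 0, "dy": 0, "dz": 10, "wx": 0, "wy": 0, "wz": 0},
  {"dx": 0, "dy": 0, "dz": 15, "wx": 0, "wy": 0, "wz": 0},
  {"dx": 0, "dy": 0, "dz": 15, "wx": 0, "wy": 0, "wz": 0},
  {"dx": 0, "dy": 0, "dz": 20, "wx": 0, "wy": 0, "wz": 0},
  {"dx": 0, "dy": 0, "dz": 20, "wx": 0, "wy": 0, "wz": 0},
  {"dx": 0, "dy": 0, "dz": 18, "wx": 0, "wy": 0, "wz": 0},
  {"dx": 0, "dy": 0, "dz": 0, "wx": 0, "wy": 0, "wz": 0},
])

```text
t: 7.35
tool_pos: [0.4867, 0.1299, 0.1839]
ee_rot: [0.148, 0.989, 0.001, 0.003]
ft_force: [0.3, 1.0, -1.5]
opening: 0.0102
```

Run:
```python
from h import *
o=get_obs(); print(o['tool_pos'],o['opening'],o['ft_force'],o['wrist_torque'])
f=grab('scene','s5'); cv2.imwrite('pics/s5d.png',cv2.resize(f['color'][150:275,155:255,::-1],None,fx=4.7,fy=4.7,interpolation=cv2.INTER_NEAREST))
```

```text
[0.48669321 0.12986637 0.18387349] 0.010168944066367902 [ 0.32508725  0.98020974 -1.52209151] [ 0.09058693 -0.14346091 -0.02688332]
```

View pics/s5d.png

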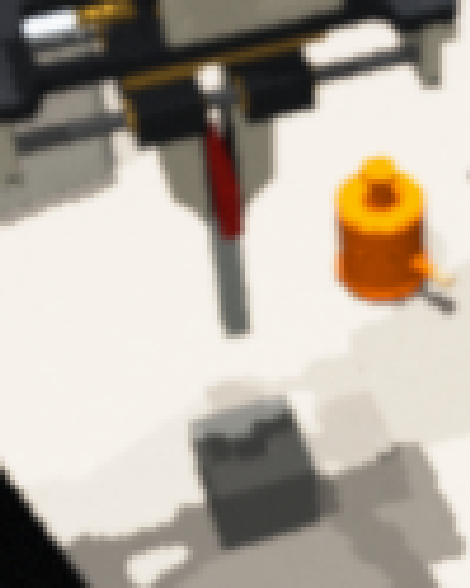

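carry_out([
  {"dx": -0.2, "dy": -20, "dz": 0, "wx": 0, "wy": 0, "wz": -0.01},
  {"dx": -0.2, "dy": -30, "dz": 0, "wx": 0, "wy": 0, "wz": -0.01},
  {"dx": -0.2, "dy": -35, "dz": 0, "wx": 0, "wy": 0, "wz": -0.01},
  {"dx": -0.2, "dy": -40, "dz": 0, "wx": 0, "wy": 0, "wz": -0.01},
  {"dx": -0.2, "dy": -40, "dz": 0, "wx": 0, "wy": 0, "wz": -0.01},
  {"dx": -0.2, "dy": -35, "dz": 0, "wx": 0, "wy": 0, "wz": -0.01},
  {"dx": -0.2, "dy": -30, "dz": 0, "wx": 0, "wy": 0, "wz": -0.01},
  {"dx": -0.2, "dy": -20, "dz": 0, "wx": 0, "wy": 0, "wz": 0},
  {"dx": 0, "dy": -9, "dz": 0, "wx": 0, "wy": 0, "wz": 0},
  {"dx": 0, "dy": 0, "dz": 0, "wx": 0, "wy": 0, "wz": 0},
])

```text
t: 8.4
tool_pos: [0.4831, -0.1298, 0.18]
ee_rot: [0.184, 0.983, 0.0, -0.001]
ft_force: [-0.1, 0.2, -0.7]
opening: 0.0097
```

carry_out([
  {"dx": 0, "dy": 0, "dz": -8, "wx": 0, "wy": 0, "wz": 0},
  {"dx": 0, "dy": 0, "dz": -8, "wx": 0, "wy": 0, "wz": 0},
  {"dx": 0, "dy": 0, "dz": -8, "wx": 0, "wy": 0, "wz": 0},
  {"dx": 0, "dy": 0, "dz": -8, "wx": 0, "wy": 0, "wz": 0},
  {"dx": 0, "dy": 0, "dz": -6, "wx": 0, "wy": 0, "wz": 0},
  {"dx": 0, "dy": 0, "dz": 0, "wx": 0, "wy": 0, "wz": 0},
  {"dx": 0, "dy": 0, "dz": 0, "wx": 0, "wy": 0, "wz": 0},
  {"dx": 0, "dy": 0, "dz": 0, "wx": 0, "wy": 0, "wz": 0},
  {"dx": 0, "dy": 0, "dz": 0, "wx": 0, "wy": 0, "wz": 0},
  {"dx": 0, "dy": 0, "dz": 0, "wx": 0, "wy": 0, "wz": 0},
])

```text
t: 9.4
tool_pos: [0.4836, -0.1294, 0.143]
ee_rot: [0.183, 0.983, -0.0, 0.0]
ft_force: [-0.4, 0.2, -0.3]
opening: 0.0096
```

Run:
```python
from h import *
o=get_obs(); print(o['tool_pos'],o['opening'],o['ft_force'],o['wrist_torque'],o['ee_rot'],o['qpos'])
f=grab('scene','s6'); cv2.imwrite('pics/s6d.png',cv2.resize(f['color'][130:230,245:345,::-1],None,fx=6,fy=6,interpolation=cv2.INTER_NEAREST))
f=grab('top','t6'); cv2.imwrite('pics/t6d.png',cv2.resize(f['color'][150:260,220:340,::-1],None,fx=5,fy=5,interpolation=cv2.INTER_NEAREST))
```

```text
[ 0.48361977 -0.12944244  0.14300899] 0.009630756229003366 [-0.35991688  0.24291844 -0.32084908] [ 0.10018795 -0.12923017 -0.00825774] [ 1.82903000e-01  9.83130922e-01 -3.02380679e-05  2.85054470e-04] [-4.14776589e-01  3.45017511e-01  1.66708295e+00  7.91692326e-05
  1.12892337e+00 -1.61772982e+00]
```

View pics/s6d.png

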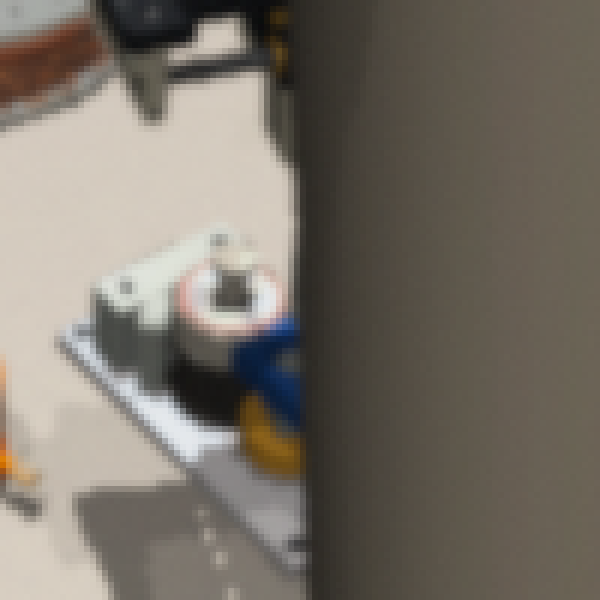

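View pics/t6d.png

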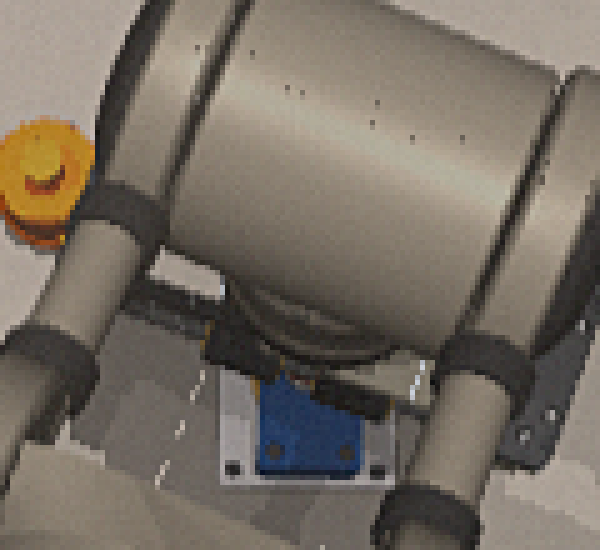

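Run:
```python
from h import *
f=load('s5'); W=cloud(f); C=f['color'].astype(int)
m=(abs(W[...,0]-.486)<.03)&(abs(W[...,1]-.13)<.03)&(W[...,2]>.12)&(W[...,2]<.215)
v,u=np.nonzero(m); P=W[m]*1000
for lo in range(125,215,8):
    s=(P[:,2]>=lo)&(P[:,2]<lo+8); 
    if s.sum(): print(lo,s.sum(),P[s].mean(0).round(1),u[s].mean().round(1),v[s].mean().round(1))
# shank silhouette mid pixel line to foot
print(sorted(set(v[(P[:,2]<205)]))[-3:])
```

```text
125 3 [483.8 132.3 131.3] 204.7 220.7
133 20 [484.8 132.1 137. ] 204.2 218.6
141 17 [484.  132.2 146.3] 204.1 215.9
149 14 [484.8 131.1 153. ] 204.1 213.4
157 14 [484.1 132.  160.5] 203.6 211.4
165 22 [484.2 132.5 168.7] 203.0 208.8
173 17 [484.7 131.8 177.2] 202.8 205.7
181 19 [484.4 131.8 184.7] 202.6 203.3
189 13 [485.2 132.5 191.8] 201.8 200.8
197 5 [484.9 136.  200.2] 200.0 198.8
205 10 [481.7 136.9 210.5] 200.0 196.4
213 5 [467.2 136.4 213.8] 204.0 199.4
[np.int64(219), np.int64(220), np.int64(221)]
```

Run:
```python
from h import *
f=load('s5'); W=cloud(f)
for v in range(200,223,2): print(v,[ (u,*(W[v,u]*1000).round(0).astype(int)) if np.isfinite(W[v,u,0]) and W[v,u,2]>.1 else u for u in range(200,209)], f['color'][v,198:210].sum(1)//3)
```

```text
200 [(200, np.int64(484), np.int64(137), np.int64(198)), (201, np.int64(487), np.int64(133), np.int64(194)), (202, np.int64(468), np.int64(141), np.int64(214)), (203, np.int64(467), np.int64(139), np.int64(214)), (204, np.int64(467), np.int64(137), np.int64(212)), (205, np.int64(482), np.int64(127), np.int64(193)), 206, 207, 208] [234 186 121  92  75  67  68 103 181 231 240 241]
202 [(200, np.int64(486), np.int64(136), np.int64(190)), (201, np.int64(485), np.int64(135), np.int64(190)), (202, np.int64(485), np.int64(133), np.int64(189)), (203, np.int64(483), np.int64(131), np.int64(189)), (204, np.int64(483), np.int64(129), np.int64(188)), (205, np.int64(482), np.int64(127), np.int64(188)), 206, 207, 208] [236 199 137 103  97  98  98 123 188 231 239 240]
204 [(200, np.int64(487), np.int64(137), np.int64(184)), (201, np.int64(485), np.int64(135), np.int64(184)), (202, np.int64(483), np.int64(134), np.int64(185)), (203, np.int64(484), np.int64(131), np.int64(182)), (204, np.int64(481), np.int64(130), np.int64(184)), (205, np.int64(482), np.int64(128), np.int64(182)), (206, np.int64(481)
[... 2736 characters left out ...]
(140)), (205, np.int64(483), np.int64(131), np.int64(140)), (206, np.int64(482), np.int64(129), np.int64(140)), (207, np.int64(483), np.int64(126), np.int64(137)), 208] [241 241 237 212 149 105  96  98 101 144 219 238]
220 [200, 201, (202, np.int64(487), np.int64(137), np.int64(133)), (203, np.int64(485), np.int64(135), np.int64(134)), (204, np.int64(482), np.int64(134), np.int64(136)), (205, np.int64(483), np.int64(131), np.int64(133)), (206, np.int64(482), np.int64(130), np.int64(133)), (207, np.int64(482), np.int64(127), np.int64(132)), 208] [241 241 240 234 196 137 117 117 128 164 214 236]
222 [200, 201, 202, 203, 204, 205, 206, 207, 208] [241 241 241 240 235 229 229 230 233 237 240 241]
```

Run:
```python
from h import *
a=np.radians(-17.); ex=np.array([np.cos(a),np.sin(a)]); ey=np.array([-np.sin(a),np.cos(a)])
for t in('scene0','top0','s5'):
    W=cloud(load(t))*1000; P=W.reshape(-1,3); q=P[:,:2]-[485,130]
    A=q@ex;B=q@ey
    m=(P[:,2]>8)&(P[:,2]<38)&(np.abs(A)<40)&(np.abs(B)<40)
    f=m&(np.abs(B)<22)&(A<-18); print(t,'-x face',f.sum(),np.median(A[f]) if f.any() else None)
    for s in(1,-1):
        g=m&(np.abs(A)<20)&(s*B>18); print('  y face',s,g.sum(),np.median(B[g]) if g.any() else None)
    # clamp blue head -x/y faces
    q=P[:,:2]-[483.5,-130]; b=np.radians(-1.8);A=q@[np.cos(b),np.sin(b)];B=q@[-np.sin(b),np.cos(b)]
    m=(P[:,2]>20)&(P[:,2]<66)&(np.abs(A)<70)
    g=m&(abs(B)<35)&(A>-65)&(A<-40); print('  clamp back',g.sum(),np.median(A[g]) if g.any() else None)
    for s in(1,-1):
        g=m&(A>-45)&(A<-25)&(s*B>15)&(s*B<32); print('  clamp side',s,g.sum(),np.median(B[g]) if g.any() else None)
```

```text
scene0 -x face 144 -22.581185663424172
  y face 1 18 25.538655639308452
  y face -1 1 -22.339122518435413
  clamp back 174 -45.63611028333821
  clamp side 1 53 22.35632042499804
  clamp side -1 7 -17.340647771053842
top0 -x face 10 -23.351569311528042
  y face 1 0 None
  y face -1 41 -24.45132931917774
  clamp back 22 -46.74320967758908
  clamp side 1 4 22.655501454407123
  clamp side -1 0 None
s5 -x face 149 -22.427794936890503
  y face 1 18 25.548069860584825
  y face -1 0 None
  clamp back 74 -45.392990830189866
  clamp side 1 50 22.157869973915243
  clamp side -1 0 None
```

carry_out([
  {"dx": -1.5, "dy": -0.6, "dz": 0, "wx": 0, "wy": 0, "wz": 0},
  {"dx": 0, "dy": 0, "dz": -6, "wx": 0, "wy": 0, "wz": 0},
  {"dx": 0, "dy": 0, "dz": -6, "wx": 0, "wy": 0, "wz": 0},
  {"dx": 0, "dy": 0, "dz": -6, "wx": 0, "wy": 0, "wz": 0},
  {"dx": 0, "dy": 0, "dz": -5, "wx": 0, "wy": 0, "wz": 0},
  {"dx": 0, "dy": 0, "dz": -4, "wx": 0, "wy": 0, "wz": 0},
  {"dx": 0, "dy": 0, "dz": -2, "wx": 0, "wy": 0, "wz": 0},
  {"dx": 0, "dy": 0, "dz": 0, "wx": 0, "wy": 0, "wz": 0},
  {"dx": 0, "dy": 0, "dz": 0, "wx": 0, "wy": 0, "wz": 0},
  {"dx": 0, "dy": 0, "dz": 0, "wx": 0, "wy": 0, "wz": 0},
])

```text
t: 10.5
tool_pos: [0.4822, -0.13, 0.114]
ee_rot: [0.183, 0.983, -0.0, 0.0]
ft_force: [0.5, 0.1, -0.8]
opening: 0.01
```

carry_out([
  {"dx": 0, "dy": 0, "dz": -1, "wx": 0, "wy": 0, "wz": 0},
  {"dx": 0, "dy": 0, "dz": -1, "wx": 0, "wy": 0, "wz": 0},
  {"dx": 0, "dy": 0, "dz": -1, "wx": 0, "wy": 0, "wz": 0},
  {"dx": 0, "dy": 0, "dz": -0.5, "wx": 0, "wy": 0, "wz": 0},
  {"dx": 0, "dy": 0, "dz": -0.5, "wx": 0, "wy": 0, "wz": 0},
  {"dx": 0, "dy": 0, "dz": -0.5, "wx": 0, "wy": 0, "wz": 0},
  {"dx": 0, "dy": 0, "dz": -0.5, "wx": 0, "wy": 0, "wz": 0},
  {"dx": 0, "dy": 0, "dz": 0, "wx": 0, "wy": 0, "wz": 0},
  {"dx": 0, "dy": 0, "dz": 0, "wx": 0, "wy": 0, "wz": 0},
  {"dx": 0, "dy": 0, "dz": 0, "wx": 0, "wy": 0, "wz": 0},
])

```text
t: 11.5
tool_pos: [0.482, -0.1299, 0.1088]
ee_rot: [0.183, 0.983, 0.0, 0.0]
ft_force: [0.7, 0.8, -1.2]
opening: 0.0099
```

carry_out([
  {"dx": 0, "dy": 0, "dz": -0.7, "wx": 0, "wy": 0, "wz": 0},
  {"dx": 0, "dy": 0, "dz": -0.7, "wx": 0, "wy": 0, "wz": 0},
  {"dx": 0, "dy": 0, "dz": -0.7, "wx": 0, "wy": 0, "wz": 0},
  {"dx": 0, "dy": 0, "dz": -0.7, "wx": 0, "wy": 0, "wz": 0},
  {"dx": 0, "dy": 0, "dz": -0.7, "wx": 0, "wy": 0, "wz": 0},
  {"dx": 0, "dy": 0, "dz": -0.7, "wx": 0, "wy": 0, "wz": 0},
  {"dx": 0, "dy": 0, "dz": -0.6, "wx": 0, "wy": 0, "wz": 0},
  {"dx": 0, "dy": 0, "dz": 0, "wx": 0, "wy": 0, "wz": 0},
  {"dx": 0, "dy": 0, "dz": 0, "wx": 0, "wy": 0, "wz": 0},
  {"dx": 0, "dy": 0, "dz": 0, "wx": 0, "wy": 0, "wz": 0},
])

```text
t: 12.5
tool_pos: [0.4821, -0.13, 0.104]
ee_rot: [0.183, 0.983, 0.0, 0.0]
ft_force: [1.5, -1.6, -0.6]
opening: 0.0097
```

Run:
```python
from h import *
o=get_obs(); print(o['tool_pos'],o['opening'],o['ft_force'],o['wrist_torque'])
```

```text
[ 0.48213764 -0.12999712  0.10395379] 0.009729286219593231 [ 1.45500153 -1.55341204 -0.55589679] [-0.19139323 -0.62199693 -0.02986404]
```

carry_out([
  {"dx": 0.4, "dy": -0.4, "dz": -0.5, "wx": 0, "wy": 0, "wz": 0},
  {"dx": 0, "dy": 0, "dz": -0.7, "wx": 0, "wy": 0, "wz": 0},
  {"dx": 0, "dy": 0, "dz": -0.7, "wx": 0, "wy": 0, "wz": 0},
  {"dx": 0, "dy": 0, "dz": -0.7, "wx": 0, "wy": 0, "wz": 0},
  {"dx": 0, "dy": 0, "dz": -0.7, "wx": 0, "wy": 0, "wz": 0},
  {"dx": 0, "dy": 0, "dz": -0.7, "wx": 0, "wy": 0, "wz": 0},
  {"dx": 0, "dy": 0, "dz": -0.7, "wx": 0, "wy": 0, "wz": 0},
  {"dx": 0, "dy": 0, "dz": -0.3, "wx": 0, "wy": 0, "wz": 0},
  {"dx": 0, "dy": 0, "dz": 0, "wx": 0, "wy": 0, "wz": 0},
  {"dx": 0, "dy": 0, "dz": 0, "wx": 0, "wy": 0, "wz": 0},
])

```text
t: 13.5
tool_pos: [0.4823, -0.1303, 0.0989]
ee_rot: [0.183, 0.983, 0.0, -0.0]
ft_force: [0.6, -1.0, -1.6]
opening: 0.0099
```

Run:
```python
from h import *
o=get_obs(); print(o['tool_pos'],o['opening'],o['ft_force'],o['wrist_torque'])
```

```text
[ 0.4823213  -0.13031076  0.0988683 ] 0.00988357607288315 [ 0.57089161 -0.98513045 -1.62872837] [-0.02963214 -0.44752197  0.03222623]
```

carry_out([
  {"dx": 0.3, "dy": -0.2, "dz": -1, "wx": 0, "wy": 0, "wz": 0},
  {"dx": 0, "dy": 0, "dz": -1, "wx": 0, "wy": 0, "wz": 0},
  {"dx": 0, "dy": 0, "dz": -1, "wx": 0, "wy": 0, "wz": 0},
  {"dx": 0, "dy": 0, "dz": -1, "wx": 0, "wy": 0, "wz": 0},
  {"dx": 0, "dy": 0, "dz": -1, "wx": 0, "wy": 0, "wz": 0},
  {"dx": 0, "dy": 0, "dz": -1, "wx": 0, "wy": 0, "wz": 0},
  {"dx": 0, "dy": 0, "dz": -1, "wx": 0, "wy": 0, "wz": 0},
  {"dx": 0, "dy": 0, "dz": -1, "wx": 0, "wy": 0, "wz": 0},
  {"dx": 0, "dy": 0, "dz": 0, "wx": 0, "wy": 0, "wz": 0},
  {"dx": 0, "dy": 0, "dz": 0, "wx": 0, "wy": 0, "wz": 0},
])

```text
t: 14.5
tool_pos: [0.4827, -0.1305, 0.0909]
ee_rot: [0.183, 0.983, 0.0, -0.0]
ft_force: [-0.0, -0.4, -1.2]
opening: 0.01
```

Run:
```python
from h import *
o=get_obs(); print(o['tool_pos'],o['opening'],o['ft_force'],o['wrist_torque'])
```

```text
[ 0.48268829 -0.13052369  0.09091785] 0.009966882774352504 [-0.0405276  -0.3520513  -1.18124294] [ 0.01681661 -0.15410837  0.00064323]
```

carry_out([
  {"dx": 0, "dy": 0, "dz": -0.5, "wx": 0, "wy": 0, "wz": 0},
  {"dx": 0, "dy": 0, "dz": -0.5, "wx": 0, "wy": 0, "wz": 0},
  {"dx": 0, "dy": 0, "dz": -0.5, "wx": 0, "wy": 0, "wz": 0},
  {"dx": 0, "dy": 0, "dz": -0.3, "wx": 0, "wy": 0, "wz": 0},
  {"dx": 0, "dy": 0, "dz": -0.3, "wx": 0, "wy": 0, "wz": 0},
  {"dx": 0, "dy": 0, "dz": 0, "wx": 0, "wy": 0, "wz": 0},
  {"dx": 0, "dy": 0, "dz": 0, "wx": 0, "wy": 0, "wz": 0},
  {"dx": 0, "dy": 0, "dz": 0, "wx": 0, "wy": 0, "wz": 0},
  {"dx": 0, "dy": 0, "dz": 0, "wx": 0, "wy": 0, "wz": 0},
  {"dx": 0, "dy": 0, "dz": 0, "wx": 0, "wy": 0, "wz": 0},
])

```text
t: 15.5
tool_pos: [0.4827, -0.1305, 0.0889]
ee_rot: [0.183, 0.983, 0.0, 0.0]
ft_force: [0.5, -0.4, -0.8]
opening: 0.0101
```

Run:
```python
from h import *
o=get_obs(); print(o['tool_pos'],o['opening'],o['ft_force'],o['wrist_torque'])
```

```text
[ 0.4827078  -0.1305311   0.08886524] 0.010111128828893135 [ 0.51436968 -0.42865139 -0.81620174] [-0.02420445 -0.15004095 -0.01086952]
```

carry_out([
  {"dx": 0, "dy": 0, "dz": -0.2, "wx": 0, "wy": 0, "wz": 0},
  {"dx": 0, "dy": 0, "dz": -0.2, "wx": 0, "wy": 0, "wz": 0},
  {"dx": 0, "dy": 0, "dz": -0.2, "wx": 0, "wy": 0, "wz": 0},
  {"dx": 0, "dy": 0, "dz": -0.2, "wx": 0, "wy": 0, "wz": 0},
  {"dx": 0, "dy": 0, "dz": 0, "wx": 0, "wy": 0, "wz": 0},
  {"dx": 0, "dy": 0, "dz": 0, "wx": 0, "wy": 0, "wz": 0},
  {"dx": 0, "dy": 0, "dz": 0, "wx": 0, "wy": 0, "wz": 0},
  {"dx": 0, "dy": 0, "dz": 0, "wx": 0, "wy": 0, "wz": 0},
  {"dx": 0, "dy": 0, "dz": 0, "wx": 0, "wy": 0, "wz": 0},
  {"dx": 0, "dy": 0, "dz": 0, "wx": 0, "wy": 0, "wz": 0},
])

```text
t: 16.5
tool_pos: [0.4829, -0.1306, 0.0887]
ee_rot: [0.183, 0.983, -0.0, 0.0]
ft_force: [-2.1, 0.6, 6.0]
opening: 0.0098
```

Run:
```python
from h import *
o=get_obs(); print(o['tool_pos'],o['opening'],o['ft_force'],o['wrist_torque'])
```

```text
[ 0.48291766 -0.13063515  0.08865053] 0.00979413719092544 [-2.10503984  0.64272816  5.96673244] [ 0.17354879  0.16380079 -0.00087691]
```

Key is home: floor contact at 6 N, foot at about 34 mm. I'll ease the load and start turning clockwise.

carry_out([
  {"dx": 0, "dy": 0, "dz": 0.4, "wx": 0, "wy": 0, "wz": 0},
  {"dx": 0, "dy": 0, "dz": 0, "wx": 0, "wy": 0, "wz": -0.05},
  {"dx": 0, "dy": 0, "dz": 0, "wx": 0, "wy": 0, "wz": -0.05},
  {"dx": 0, "dy": 0, "dz": 0, "wx": 0, "wy": 0, "wz": -0.05},
  {"dx": 0, "dy": 0, "dz": 0, "wx": 0, "wy": 0, "wz": -0.05},
  {"dx": 0, "dy": 0, "dz": 0, "wx": 0, "wy": 0, "wz": -0.05},
  {"dx": 0, "dy": 0, "dz": 0, "wx": 0, "wy": 0, "wz": -0.05},
  {"dx": 0, "dy": 0, "dz": 0, "wx": 0, "wy": 0, "wz": -0.05},
  {"dx": 0, "dy": 0, "dz": 0, "wx": 0, "wy": 0, "wz": 0},
  {"dx": 0, "dy": 0, "dz": 0, "wx": 0, "wy": 0, "wz": 0},
])

```text
t: 17.5
tool_pos: [0.4832, -0.1305, 0.0887]
ee_rot: [0.351, 0.937, 0.0, 0.001]
ft_force: [1.9, 1.7, 2.9]
opening: 0.0101
```

```bash
cat > st.py <<'E'
from h import *
from scipy.spatial.transform import Rotation as R
o=get_obs(); m=R.from_quat(o['ee_rot']).as_matrix(); print(o['t'],o['tool_pos'].round(4),o['opening'].__round__(4),o['ft_force'].round(2),o['wrist_torque'].round(3),'yaw',np.arctan2(m[1,0],m[0,0]).round(4),'q6',o['qpos'][5].round(3),'tau',o['tau'].round(2))
E
python3 st.py
```

```text
17.5 [ 0.4832 -0.1305  0.0887] 0.0101 [1.94 1.73 2.87] [ 0.4   -0.511  0.136] yaw 2.4251 q6 -1.272 tau [ -0.97 -40.96 -19.05  -0.56   0.37   0.17]
```

carry_out([
  {"dx": 0.3, "dy": 0.3, "dz": 0, "wx": 0, "wy": 0, "wz": -0.04},
  {"dx": 0, "dy": 0, "dz": 0, "wx": 0, "wy": 0, "wz": -0.04},
  {"dx": 0, "dy": 0, "dz": 0, "wx": 0, "wy": 0, "wz": -0.04},
  {"dx": 0, "dy": 0, "dz": 0, "wx": 0, "wy": 0, "wz": -0.04},
  {"dx": 0, "dy": 0, "dz": 0, "wx": 0, "wy": 0, "wz": -0.04},
  {"dx": 0, "dy": 0, "dz": 0, "wx": 0, "wy": 0, "wz": 0},
  {"dx": 0, "dy": 0, "dz": 0, "wx": 0, "wy": 0, "wz": 0},
  {"dx": 0, "dy": 0, "dz": 0, "wx": 0, "wy": 0, "wz": 0},
  {"dx": 0, "dy": 0, "dz": 0, "wx": 0, "wy": 0, "wz": 0},
  {"dx": 0, "dy": 0, "dz": 0, "wx": 0, "wy": 0, "wz": 0},
])

```text
t: 18.5
tool_pos: [0.4833, -0.1303, 0.0887]
ee_rot: [0.443, 0.897, 0.0, 0.0]
ft_force: [1.8, 1.3, 5.5]
opening: 0.0101
```

```bash
python3 st.py
```

```text
18.5 [ 0.4833 -0.1303  0.0887] 0.0101 [1.76 1.28 5.5 ] [ 0.362 -0.62   0.091] yaw 2.2242 q6 -1.07 tau [ -0.96 -39.85 -18.14  -0.53   0.55   0.13]
```

carry_out([
  {"dx": 0.2, "dy": 0.2, "dz": 0.2, "wx": 0, "wy": 0, "wz": -0.02},
  {"dx": 0, "dy": 0, "dz": 0, "wx": 0, "wy": 0, "wz": -0.02},
  {"dx": 0, "dy": 0, "dz": 0, "wx": 0, "wy": 0, "wz": -0.02},
  {"dx": 0, "dy": 0, "dz": 0, "wx": 0, "wy": 0, "wz": -0.02},
  {"dx": 0, "dy": 0, "dz": 0, "wx": 0, "wy": 0, "wz": -0.02},
  {"dx": 0, "dy": 0, "dz": 0, "wx": 0, "wy": 0, "wz": 0},
  {"dx": 0, "dy": 0, "dz": 0, "wx": 0, "wy": 0, "wz": 0},
  {"dx": 0, "dy": 0, "dz": 0, "wx": 0, "wy": 0, "wz": 0},
  {"dx": 0, "dy": 0, "dz": 0, "wx": 0, "wy": 0, "wz": 0},
  {"dx": 0, "dy": 0, "dz": 0, "wx": 0, "wy": 0, "wz": 0},
])

```text
t: 19.5
tool_pos: [0.4833, -0.1301, 0.0887]
ee_rot: [0.487, 0.873, 0.0, 0.0]
ft_force: [2.8, -0.0, 4.3]
opening: 0.0096
```

```bash
python3 st.py
```

```text
19.5 [ 0.4833 -0.1301  0.0887] 0.0096 [ 2.8  -0.03  4.27] [ 0.041 -0.795  0.173] yaw 2.1239 q6 -0.969 tau [ -0.52 -40.33 -17.82  -0.28   1.     0.14]
```

carry_out([
  {"dx": 0.5, "dy": 0, "dz": 0.2, "wx": 0, "wy": 0, "wz": -0.02},
  {"dx": 0, "dy": 0, "dz": 0, "wx": 0, "wy": 0, "wz": -0.02},
  {"dx": 0, "dy": 0, "dz": 0, "wx": 0, "wy": 0, "wz": -0.02},
  {"dx": 0, "dy": 0, "dz": 0, "wx": 0, "wy": 0, "wz": -0.02},
  {"dx": 0, "dy": 0, "dz": 0, "wx": 0, "wy": 0, "wz": -0.02},
  {"dx": 0, "dy": 0, "dz": 0, "wx": 0, "wy": 0, "wz": 0},
  {"dx": 0, "dy": 0, "dz": 0, "wx": 0, "wy": 0, "wz": 0},
  {"dx": 0, "dy": 0, "dz": 0, "wx": 0, "wy": 0, "wz": 0},
  {"dx": 0, "dy": 0, "dz": 0, "wx": 0, "wy": 0, "wz": 0},
  {"dx": 0, "dy": 0, "dz": 0, "wx": 0, "wy": 0, "wz": 0},
])

```text
t: 20.5
tool_pos: [0.4835, -0.13, 0.0887]
ee_rot: [0.53, 0.848, -0.0, -0.0]
ft_force: [2.3, 0.0, 0.4]
opening: 0.0096
```

```bash
python3 st.py
```

```text
20.5 [ 0.4835 -0.13    0.0887] 0.0096 [2.28 0.01 0.42] [-0.034 -0.529  0.062] yaw 2.0238 q6 -0.869 tau [-1.400e-01 -4.211e+01 -1.927e+01  1.000e-02  7.000e-01  1.400e-01]
```

carry_out([
  {"dx": 0.3, "dy": 0, "dz": 0, "wx": 0, "wy": 0, "wz": -0.02},
  {"dx": 0, "dy": 0, "dz": 0, "wx": 0, "wy": 0, "wz": -0.02},
  {"dx": 0, "dy": 0, "dz": 0, "wx": 0, "wy": 0, "wz": -0.02},
  {"dx": 0, "dy": 0, "dz": 0, "wx": 0, "wy": 0, "wz": -0.02},
  {"dx": 0, "dy": 0, "dz": 0, "wx": 0, "wy": 0, "wz": -0.02},
  {"dx": 0, "dy": 0, "dz": 0, "wx": 0, "wy": 0, "wz": 0},
  {"dx": 0, "dy": 0, "dz": 0, "wx": 0, "wy": 0, "wz": 0},
  {"dx": 0, "dy": 0, "dz": 0, "wx": 0, "wy": 0, "wz": 0},
  {"dx": 0, "dy": 0, "dz": 0, "wx": 0, "wy": 0, "wz": 0},
  {"dx": 0, "dy": 0, "dz": 0, "wx": 0, "wy": 0, "wz": 0},
])

```text
t: 21.5
tool_pos: [0.4838, -0.13, 0.0887]
ee_rot: [0.572, 0.82, 0.0, -0.0]
ft_force: [-0.4, 0.3, -1.0]
opening: 0.01
```

```bash
python3 st.py
```

```text
21.5 [ 0.4838 -0.13    0.0887] 0.01 [-0.38  0.33 -1.02] [-0.053 -0.124  0.122] yaw 1.9238 q6 -0.769 tau [ -0.08 -43.   -20.54   0.19   0.15   0.18]
```

carry_out([
  {"dx": 0, "dy": 0, "dz": 0, "wx": 0, "wy": 0, "wz": -0.02},
  {"dx": 0, "dy": 0, "dz": 0, "wx": 0, "wy": 0, "wz": -0.02},
  {"dx": 0, "dy": 0, "dz": 0, "wx": 0, "wy": 0, "wz": -0.02},
  {"dx": 0, "dy": 0, "dz": 0, "wx": 0, "wy": 0, "wz": -0.02},
  {"dx": 0, "dy": 0, "dz": 0, "wx": 0, "wy": 0, "wz": -0.02},
  {"dx": 0, "dy": 0, "dz": 0, "wx": 0, "wy": 0, "wz": 0},
  {"dx": 0, "dy": 0, "dz": 0, "wx": 0, "wy": 0, "wz": 0},
  {"dx": 0, "dy": 0, "dz": 0, "wx": 0, "wy": 0, "wz": 0},
  {"dx": 0, "dy": 0, "dz": 0, "wx": 0, "wy": 0, "wz": 0},
  {"dx": 0, "dy": 0, "dz": 0, "wx": 0, "wy": 0, "wz": 0},
])

```text
t: 22.5
tool_pos: [0.4839, -0.13, 0.0887]
ee_rot: [0.612, 0.791, 0.0, -0.0]
ft_force: [1.0, -0.1, -3.0]
opening: 0.0098
```

```bash
python3 st.py
```

```text
22.5 [ 0.4839 -0.13    0.0887] 0.0098 [ 0.95 -0.07 -3.05] [ 0.079 -0.119  0.116] yaw 1.8238 q6 -0.669 tau [ -0.23 -44.06 -21.24   0.1    0.09   0.18]
```

carry_out([
  {"dx": 0, "dy": 0, "dz": -0.2, "wx": 0, "wy": 0, "wz": -0.02},
  {"dx": 0, "dy": 0, "dz": 0, "wx": 0, "wy": 0, "wz": -0.02},
  {"dx": 0, "dy": 0, "dz": 0, "wx": 0, "wy": 0, "wz": -0.02},
  {"dx": 0, "dy": 0, "dz": 0, "wx": 0, "wy": 0, "wz": -0.02},
  {"dx": 0, "dy": 0, "dz": 0, "wx": 0, "wy": 0, "wz": -0.02},
  {"dx": 0, "dy": 0, "dz": 0, "wx": 0, "wy": 0, "wz": 0},
  {"dx": 0, "dy": 0, "dz": 0, "wx": 0, "wy": 0, "wz": 0},
  {"dx": 0, "dy": 0, "dz": 0, "wx": 0, "wy": 0, "wz": 0},
  {"dx": 0, "dy": 0, "dz": 0, "wx": 0, "wy": 0, "wz": 0},
  {"dx": 0, "dy": 0, "dz": 0, "wx": 0, "wy": 0, "wz": 0},
])

```text
t: 23.5
tool_pos: [0.484, -0.13, 0.0887]
ee_rot: [0.651, 0.759, 0.0, 0.0]
ft_force: [-0.5, 1.0, 0.6]
opening: 0.0098
```

```bash
python3 st.py
```

```text
23.5 [ 0.484  -0.13    0.0887] 0.0098 [-0.46  0.96  0.55] [ 0.153 -0.021  0.227] yaw 1.7238 q6 -0.569 tau [-4.800e-01 -4.244e+01 -2.067e+01  1.000e-02 -2.000e-01  2.000e-01]
```

carry_out([
  {"dx": 0, "dy": 0, "dz": 0, "wx": 0, "wy": 0, "wz": -0.015},
  {"dx": 0, "dy": 0, "dz": 0, "wx": 0, "wy": 0, "wz": -0.015},
  {"dx": 0, "dy": 0, "dz": 0, "wx": 0, "wy": 0, "wz": -0.015},
  {"dx": 0, "dy": 0, "dz": 0, "wx": 0, "wy": 0, "wz": -0.015},
  {"dx": 0, "dy": 0, "dz": 0, "wx": 0, "wy": 0, "wz": 0},
  {"dx": 0, "dy": 0, "dz": 0, "wx": 0, "wy": 0, "wz": 0},
  {"dx": 0, "dy": 0, "dz": 0, "wx": 0, "wy": 0, "wz": 0},
  {"dx": 0, "dy": 0, "dz": 0, "wx": 0, "wy": 0, "wz": 0},
  {"dx": 0, "dy": 0, "dz": 0, "wx": 0, "wy": 0, "wz": 0},
  {"dx": 0, "dy": 0, "dz": 0, "wx": 0, "wy": 0, "wz": 0},
])

```text
t: 24.5
tool_pos: [0.484, -0.13, 0.0887]
ee_rot: [0.673, 0.739, 0.0, 0.0]
ft_force: [-0.4, 1.9, 1.8]
opening: 0.01
```

```bash
python3 st.py
```

```text
24.5 [ 0.484  -0.13    0.0887] 0.01 [-0.41  1.9   1.76] [0.184 0.022 0.202] yaw 1.6638 q6 -0.509 tau [ -0.67 -41.67 -20.23  -0.05  -0.21   0.25]
```

carry_out([
  {"dx": 0, "dy": 0.2, "dz": 0, "wx": 0, "wy": 0, "wz": -0.01},
  {"dx": 0, "dy": 0, "dz": 0, "wx": 0, "wy": 0, "wz": -0.01},
  {"dx": 0, "dy": 0, "dz": 0, "wx": 0, "wy": 0, "wz": -0.01},
  {"dx": 0, "dy": 0, "dz": 0, "wx": 0, "wy": 0, "wz": -0.01},
  {"dx": 0, "dy": 0, "dz": 0, "wx": 0, "wy": 0, "wz": 0},
  {"dx": 0, "dy": 0, "dz": 0, "wx": 0, "wy": 0, "wz": 0},
  {"dx": 0, "dy": 0, "dz": 0, "wx": 0, "wy": 0, "wz": 0},
  {"dx": 0, "dy": 0, "dz": 0, "wx": 0, "wy": 0, "wz": 0},
  {"dx": 0, "dy": 0, "dz": 0, "wx": 0, "wy": 0, "wz": 0},
  {"dx": 0, "dy": 0, "dz": 0, "wx": 0, "wy": 0, "wz": 0},
])

```text
t: 25.5
tool_pos: [0.4841, -0.1299, 0.0887]
ee_rot: [0.688, 0.726, 0.0, 0.0]
ft_force: [-0.1, 0.4, 3.8]
opening: 0.0098
```

```bash
python3 st.py;python3 st.py
```

```text
25.5 [ 0.4841 -0.1299  0.0887] 0.0098 [-0.13  0.38  3.84] [ 0.023 -0.067  0.288] yaw 1.6238 q6 -0.468 tau [-3.100e-01 -4.118e+01 -1.971e+01  2.200e-01 -4.000e-02  3.000e-01]
25.5 [ 0.4841 -0.1299  0.0887] 0.0098 [-0.13  0.38  3.84] [ 0.023 -0.067  0.288] yaw 1.6238 q6 -0.468 tau [-3.100e-01 -4.118e+01 -1.971e+01  2.200e-01 -4.000e-02  3.000e-01]
```

carry_out([
  {"dx": 0, "dy": 0, "dz": 0.1, "wx": 0, "wy": 0, "wz": -0.01},
  {"dx": 0, "dy": 0, "dz": 0, "wx": 0, "wy": 0, "wz": -0.01},
  {"dx": 0, "dy": 0, "dz": 0, "wx": 0, "wy": 0, "wz": -0.01},
  {"dx": 0, "dy": 0, "dz": 0, "wx": 0, "wy": 0, "wz": -0.01},
  {"dx": 0, "dy": 0, "dz": 0, "wx": 0, "wy": 0, "wz": -0.01},
  {"dx": 0, "dy": 0, "dz": 0, "wx": 0, "wy": 0, "wz": 0},
  {"dx": 0, "dy": 0, "dz": 0, "wx": 0, "wy": 0, "wz": 0},
  {"dx": 0, "dy": 0, "dz": 0, "wx": 0, "wy": 0, "wz": 0},
  {"dx": 0, "dy": 0, "dz": 0, "wx": 0, "wy": 0, "wz": 0},
  {"dx": 0, "dy": 0, "dz": 0, "wx": 0, "wy": 0, "wz": 0},
])

```text
t: 26.5
tool_pos: [0.484, -0.1299, 0.0887]
ee_rot: [0.706, 0.708, 0.0, 0.0]
ft_force: [0.2, 0.2, 1.0]
opening: 0.0098
```

```bash
python3 st.py
```

```text
26.5 [ 0.484  -0.1299  0.0887] 0.0098 [0.18 0.24 1.03] [-0.008 -0.234  0.376] yaw 1.5738 q6 -0.418 tau [ -0.42 -41.96 -19.84   0.2    0.18   0.36]
```

carry_out([
  {"dx": 0, "dy": 0, "dz": 0, "wx": 0, "wy": 0, "wz": -0.01},
  {"dx": 0, "dy": 0, "dz": 0, "wx": 0, "wy": 0, "wz": -0.01},
  {"dx": 0, "dy": 0, "dz": 0, "wx": 0, "wy": 0, "wz": -0.01},
  {"dx": 0, "dy": 0, "dz": 0, "wx": 0, "wy": 0, "wz": -0.01},
  {"dx": 0, "dy": 0, "dz": 0, "wx": 0, "wy": 0, "wz": -0.01},
  {"dx": 0, "dy": 0, "dz": 0, "wx": 0, "wy": 0, "wz": 0},
  {"dx": 0, "dy": 0, "dz": 0, "wx": 0, "wy": 0, "wz": 0},
  {"dx": 0, "dy": 0, "dz": 0, "wx": 0, "wy": 0, "wz": 0},
  {"dx": 0, "dy": 0, "dz": 0, "wx": 0, "wy": 0, "wz": 0},
  {"dx": 0, "dy": 0, "dz": 0, "wx": 0, "wy": 0, "wz": 0},
])

```text
t: 27.5
tool_pos: [0.484, -0.1298, 0.0887]
ee_rot: [0.724, 0.69, 0.0, 0.0]
ft_force: [0.7, 0.7, 1.1]
opening: 0.0096
```

```bash
python3 st.py
python3 - <<'E'
from h import *
f=grab('scene','s7'); cv2.imwrite('pics/s7d.png',cv2.resize(f['color'][130:230,225:345,::-1],None,fx=6,fy=6,interpolation=cv2.INTER_CUBIC))
E
python3 st.py
```

```text
27.5 [ 0.484  -0.1298  0.0887] 0.0096 [0.71 0.66 1.06] [-0.039 -0.194  0.41 ] yaw 1.5238 q6 -0.368 tau [ -0.44 -42.21 -19.96   0.25   0.21   0.42]
27.55 [ 0.484  -0.1298  0.0887] 0.01 [ 0.29 -0.05  0.68] [-0.081 -0.208  0.41 ] yaw 1.5238 q6 -0.368 tau [ -0.43 -42.22 -19.96   0.25   0.21   0.42]
```

View pics/s7d.png

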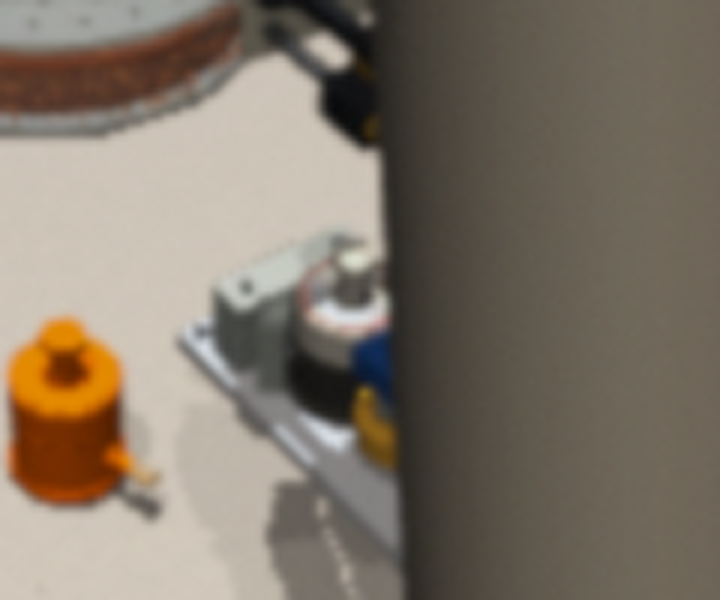

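carry_out([
  {"dx": 0, "dy": 0, "dz": 0, "wx": 0, "wy": 0, "wz": -0.01},
  {"dx": 0, "dy": 0, "dz": 0, "wx": 0, "wy": 0, "wz": -0.01},
  {"dx": 0, "dy": 0, "dz": 0, "wx": 0, "wy": 0, "wz": 0},
  {"dx": 0, "dy": 0, "dz": 0, "wx": 0, "wy": 0, "wz": 0},
  {"dx": 0, "dy": 0, "dz": 0, "wx": 0, "wy": 0, "wz": 0},
  {"dx": 0, "dy": 0, "dz": 0, "wx": 0, "wy": 0, "wz": 0},
  {"dx": 0, "dy": 0, "dz": 0, "wx": 0, "wy": 0, "wz": 0},
  {"dx": 0, "dy": 0, "dz": 0, "wx": 0, "wy": 0, "wz": 0},
  {"dx": 0, "dy": 0, "dz": 0, "wx": 0, "wy": 0, "wz": 0},
  {"dx": 0, "dy": 0, "dz": 0, "wx": 0, "wy": 0, "wz": 0},
])

```text
t: 28.55
tool_pos: [0.484, -0.1298, 0.0887]
ee_rot: [0.73, 0.683, 0.0, 0.0]
ft_force: [0.4, 0.3, 1.1]
opening: 0.01
```

```bash
python3 st.py
```

```text
28.55 [ 0.484  -0.1298  0.0887] 0.01 [0.44 0.26 1.1 ] [ 0.043 -0.258  0.421] yaw 1.5038 q6 -0.348 tau [ -0.57 -42.39 -20.04   0.17   0.22   0.42]
```

carry_out([
  {"dx": 0, "dy": 0, "dz": 0, "wx": 0, "wy": 0, "wz": 0},
  {"dx": 0, "dy": 0, "dz": 0, "wx": 0, "wy": 0, "wz": 0},
  {"dx": 0, "dy": 0, "dz": 0, "wx": 0, "wy": 0, "wz": 0},
  {"dx": 0, "dy": 0, "dz": 0, "wx": 0, "wy": 0, "wz": 0},
  {"dx": 0, "dy": 0, "dz": 0, "wx": 0, "wy": 0, "wz": 0},
  {"dx": 0, "dy": 0, "dz": 0, "wx": 0, "wy": 0, "wz": 0},
  {"dx": 0, "dy": 0, "dz": 0, "wx": 0, "wy": 0, "wz": 0},
  {"dx": 0, "dy": 0, "dz": 2, "wx": 0, "wy": 0, "wz": 0},
  {"dx": 0, "dy": 0, "dz": 5, "wx": 0, "wy": 0, "wz": 0},
  {"dx": 0, "dy": 0, "dz": 5, "wx": 0, "wy": 0, "wz": 0},
], jaw=40)

```text
t: 29.55
tool_pos: [0.484, -0.1299, 0.1012]
ee_rot: [0.73, 0.683, 0.0, 0.0]
ft_force: [0.9, -0.5, 0.8]
opening: 0.0369
```

```bash
python3 st.py
```

```text
29.55 [ 0.484  -0.1299  0.1012] 0.0369 [ 0.85 -0.53  0.84] [-0.024 -0.133 -0.038] yaw 1.5038 q6 -0.348 tau [  0.   -41.84 -20.64   0.05  -0.1   -0.  ]
```

carry_out([
  {"dx": 0, "dy": 0, "dz": 8, "wx": 0, "wy": 0, "wz": 0},
  {"dx": 0, "dy": 0, "dz": 15, "wx": 0, "wy": 0, "wz": 0},
  {"dx": 0, "dy": 0, "dz": 20, "wx": 0, "wy": 0, "wz": 0},
  {"dx": 0, "dy": 0, "dz": 20, "wx": 0, "wy": 0, "wz": 0},
  {"dx": 0, "dy": 0, "dz": 20, "wx": 0, "wy": 0, "wz": 0},
  {"dx": 0, "dy": 0, "dz": 20, "wx": 0, "wy": 0, "wz": 0},
  {"dx": -5, "dy": -20, "dz": 10, "wx": 0, "wy": 0, "wz": 0},
  {"dx": -10, "dy": -30, "dz": 0, "wx": 0, "wy": 0, "wz": 0},
  {"dx": -15, "dy": -35, "dz": 0, "wx": 0, "wy": 0, "wz": 0},
  {"dx": -15, "dy": -35, "dz": 0, "wx": 0, "wy": 0, "wz": 0},
])

```text
t: 30.55
tool_pos: [0.4386, -0.2508, 0.2146]
ee_rot: [0.73, 0.683, 0.0, 0.001]
ft_force: [0.5, -0.5, -0.2]
opening: 0.0367
```

carry_out([
  {"dx": -15, "dy": -35, "dz": 0, "wx": 0, "wy": 0, "wz": 0},
  {"dx": -15, "dy": -35, "dz": 0, "wx": 0, "wy": 0, "wz": 0},
  {"dx": -15, "dy": -35, "dz": 0, "wx": 0, "wy": 0, "wz": 0},
  {"dx": -15, "dy": -35, "dz": 0, "wx": 0, "wy": 0, "wz": 0},
  {"dx": -15, "dy": -35, "dz": 0, "wx": 0, "wy": 0, "wz": 0},
  {"dx": -10, "dy": -20, "dz": 0, "wx": 0, "wy": 0, "wz": 0},
  {"dx": 0, "dy": 0, "dz": 0, "wx": 0, "wy": 0, "wz": 0},
  {"dx": 0, "dy": 0, "dz": 0, "wx": 0, "wy": 0, "wz": 0},
  {"dx": 0, "dy": 0, "dz": 0, "wx": 0, "wy": 0, "wz": 0},
  {"dx": 0, "dy": 0, "dz": 0, "wx": 0, "wy": 0, "wz": 0},
])

```text
t: 31.55
tool_pos: [0.3547, -0.4438, 0.2141]
ee_rot: [0.73, 0.684, 0.0, 0.0]
ft_force: [-0.7, 0.4, -0.7]
opening: 0.0368
```

```bash
python3 st.py
python3 - <<'E'
from h import *
f=grab('scene','s8'); a=cv2.resize(f['color'][140:230,240:330,::-1],(450,450),interpolation=cv2.INTER_CUBIC)
g=grab('top','t8'); b=cv2.resize(g['color'][170:255,240:325,::-1],None,fx=4,fy=4,interpolation=cv2.INTER_CUBIC)
o=np.zeros((450,790,3),np.uint8); o[:,:450]=a; o[:b.shape[0],450:450+b.shape[1]]=b; cv2.imwrite('pics/final.png',o)
for t,F in(('scene',f),('top',g)):
    W=cloud(F); C=F['color'].astype(int); r,gg,bb=C[...,0],C[...,1],C[...,2]
    m=(r>90)&(gg<.45*r)&(bb<.45*r)&(abs(W[...,0]-.483)<.05)&(abs(W[...,1]+.13)<.05)&(W[...,2]>.1)
    if m.sum()>5: print(t,m.sum(),'zmax',np.nanpercentile(W[m][:,2],95)*1000,rect(F,m,.147))
E
```

```text
31.55 [ 0.3547 -0.4438  0.2141] 0.0368 [-0.68  0.41 -0.66] [-0.074 -0.15  -0.006] yaw 1.5053 q6 -0.966 tau [-2.900e-01 -4.719e+01 -2.532e+01  0.000e+00  9.000e-02  1.000e-02]
scene 57 zmax 147.2321836363121 {'n': 57, 'c': array([ 481.1, -127.1]), 'mean': array([ 481. , -127.1]), 'size': array([11.1, 43.9]), 'ang': [np.float32(-89.2), np.float32(0.8)], 'pca': np.float64(92.1), 'uvc': array([297.5, 166.9])}
top 88 zmax 149.5937688147559 {'n': 88, 'c': array([ 482. , -130.5]), 'mean': array([ 482.7, -129.5]), 'size': array([41.6,  8.4]), 'ang': [np.float32(-1.1), np.float32(88.9)], 'pca': np.float64(90.5), 'uvc': array([282.5, 217.6])}
```

View pics/final.png

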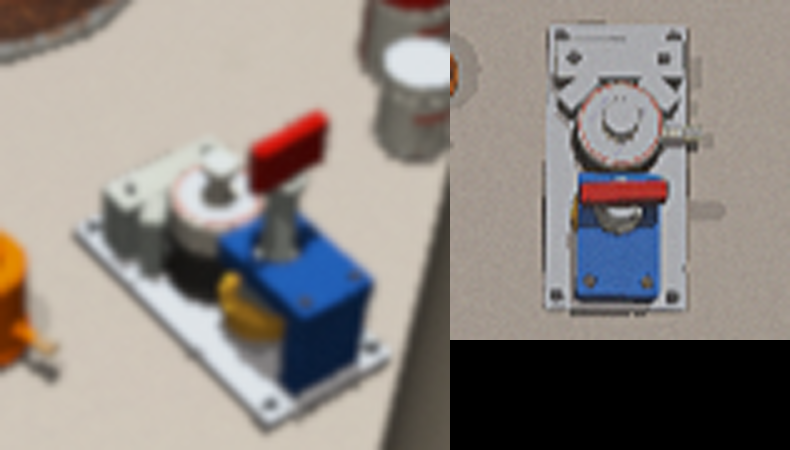

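```bash
python3 -c "
from bench import sign_off
print(sign_off())"
```

```text
the job is handed in; nothing more can be done
None
```

I took the key out of its rest, put it fully home in the clamp's socket, turned it clockwise and stopped when the measured torque was about 0.42 Nm. I then opened the gripper and backed the arm clear, and handed in at about 31.6 s.

**Insertion:** sideways force stayed at about 2 N or less on the way in. I felt the socket floor at 6 N, with the key's foot about 34 mm above the bench.

**Tightening:** turning was free at about 0.1–0.17 Nm, then the torque rose steadily to 0.42 Nm, within the 0.36–0.54 Nm for a firm hold. The total turn was about 1.27 rad.

**Last pictures:** the key stands upright with its handle top at 147–150 mm, as it should when home. The die looks seated in the V-block. The arm is clear of everything near the clamp, and the orange look-alike and the jars weren't touched.

These checks disagreed or couldn't be made:
- **Fingertip height:** the cameras showed the fingertips about 33 mm above the reported TCP, against the description. I set the grip height by what the cameras showed.
- **Camera offset:** the two cameras differed by about 2 mm sideways.
- **Handle angle:** after release the handle looked about 4° less turned than the hand had been. I put that down to twist in the grip or the socket's play, and didn't re-grip to check.
- **Holding force:** the force on the V-block is inferred from the torque, because it can't be seen in the images.

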